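Nest the key cups in the leaning holder and snap its cam lever closed

ROBOT

A 7-joint arm with a two-finger parallel gripper is mounted at the origin on the work surface. World frame = base frame: x ahead of the robot, y to its left, z up, the work surface at z = 0. Lengths are in m, angles in rad, forces in N, time in s.
With the tool pointing down it reaches from about 0.425 to 0.875 m from the base axis. Payload 4.7 kg.
Tool frame: the origin (TCP) lies on the mounting face of the last link; the fingertips stand 182 mm ahead of it and the grasp point (between the pads) lies 164 mm ahead of it (ctrl.finger_overhang is the distance from the TCP to the fingertips, in m); z points along the fingers, y is the line along which they close (so a half turn about z gives the same grasp; the last joint's range is limited). The gripper opens to 87 mm and grips with 3 to 60 N. Pads are 19 mm wide; open, the fingers measure 117 mm over their backs; the gripper's body (75 mm by 190 mm) begins 51 mm behind the grasp point.
Start: joints at [1.226, 0.321, -0.07, 1.45, 0.023, 1.371, -0.057], TCP at [0.228, -0.609, 0.405] pointing down, gripper open.
Joint ranges: [-2.86, 2.86], [-0.3, 2.09], [-1.38, 1.24], [0.06, 2.45], [-1.56, 4.7], [0.09, 2.05], [-2.69, 2.69]. Speed limits (rad/s): [2.57, 2.57, 3.14, 3.14, 3.14, 3.14, 3.14].

INTERFACE

Orientations are given as a rotation vector (axis times angle).
In Python, from bench import ctrl gives the robot as it stands.
- The arm moves only by the shell command python3 -m jog 'ROWS' [FORCE]. ROWS is a JSON object of lists of equal length, an entry for each row: "translation": the shift along the tool's x, y, z as a fraction of full scale, a list of three; "yaw": the turn about the tool's z as a fraction of full scale; "jaw": the closure, from 0 (fully open) to 1 (shut). In form: {"translation": [[dx, dy, dz], ...], "yaw": [yaw, ...], "jaw": [jaw, ...]}. A call has 1 to 8 rows; each row is the pose to reach, as a shift and turn from the pose commanded when the call began, along the tool's axes at that moment, turning the shorter way round; what a row does not reach only later rows make up. Full scale, the value 1, is 0.2 m for a shift and 180 degrees for a turn. A row lasts 1/8 s, in which the tool goes at most 62.5 mm and 10.7 degrees, less where a joint would pass 70% of its speed; a pose out of reach is approached as far as the arm can. A call with a number of a shift or a turn outside -1 to 1 is refused whole. A call with a gripper value outside its range is refused whole. The fingers move at their own pace and stop on an object; FORCE is the grip in N (left out, the last holds). Time passes only in rows, so rows that repeat a pose let the fingers close. It gives the time, the measured TCP pose, the force, the opening and the grip force at its end, in the units of the state.
- ctrl.get_state(): the state, without advancing time (a new reading comes with each control period).
- ctrl.get_image(name): name is "scene" or "side" or "wrist"; returns a dict with "pixels" (384x512x3 uint8, blue, green, red), "fx", "fy", "cx", "cy" (pixels), "R" (3x3) and "t" (3): a world point X has camera coordinates R X + t; the wrist camera has in their place "mount" (4x4, takes a point from camera to tool coordinates, whose origin is the TCP and whose axes are the flange's). Camera axes: x right, y down, z forward; pixel columns grow to the right and rows downward; lengths in m; the calibration is good to about 2 mm. A picture is of the moment at which its call begins: read the wrist's pose just before it. There is no depth.
- ctrl.close_job(): hands the job in; it is judged then, once.
Trained networks look in a picture, given as the dict that the camera call returned (one of the last four; its "shot" number tells which), for a name from the list of things; names that differ only in an ending like _2 or _b are one class to them, and where a whole thing is asked for, a point or a joint stands for the part that bears it (a point fixed in the world has none). Each returns a list of dicts, best first, with "p" (0 to 1); they miss things now and then, are a little off and sometimes report something else, mostly with a low value. They report only what shows in the picture. A call takes as long as a camera call.
- ctrl.silhouettes(label, picture): "region" (384x512 bool, what is visible of it) and "at" ([column, row] in pixels, amid what is visible of it).
The state is a dict: "time": time; "joint_positions": joint angles; "qd": joint speeds; "joint_torque": joint torques, N m; "position": TCP position; "tool_rot": TCP orientation; "ft_force": force on the tool from outside, world axes, zero at the start; "torque": the same for the moment, N m; "grip_width": opening from 0.0 (shut) to 1.0 (fully open); "grip_force": force on a finger pad.
Only numpy, scipy, OpenCV 4.12 (cv2) and the standard library are available. Lean on these libraries where they do the work, as an engineer would, in place of code of your own. Each camera call takes 0.05 s, during which the arm holds its last target. There are 200 camera calls.

TASK

Put the two steel key cups away in the leaning holder: the short cup into the holder's tapered sleeve first and let go of it, then the tall cup into the short one, each lowered gently along the lean until it just rests in the taper, never dropped in or pressed so that it wedges tight. Then flip the cam lever at the holder's side away from you over its high point until it snaps fully closed. Do not disturb the brass door viewer, the oil bottle, the bakelite knob or the key in the dish.

Things in the scene. Friction and masses are not known exactly. Their poses are not given: they have to be found in the camera images.
- short_cup_center (a point): Short key cup, open, stainless, plain round taper: 95 mm high, 39 mm across at the foot, 58 mm at the rim, wall 4 mm, about 110 g. Point: on its axis 47.5 mm above its foot, own z towards the mouth. Starts upright on the counter left or right of the holder, the door viewer 60 mm away (centre to centre).
- tall_cup_center (a point): Tall key cup, same taper: 110 mm high, 37 mm across at the foot, 59 mm at the rim, wall 4 mm, about 110 g. Point: on its axis 55 mm above its foot, own z towards the mouth. Starts upright on the other side, the oil bottle 62 mm away. Resting in the short cup, its centre is 37 mm (+-3) beyond that cup's centre along the axis and its rim 44.5 mm beyond that rim.
- sleeve_mouth (a point): Centre of the mouth of the holder's fixed tapered steel sleeve, leaning 30 degrees, mouth towards the robot; own z out of the mouth along its axis, own y level towards the lever. Inside 49 mm across at the mouth, outside 59, 60 deep, same taper (1 mm radius per 10 mm), so cups rest by their sides. With the short cup resting in it, that cup's centre is 4.5 mm (+-3) inside this point, its rim 43 mm out.
- cam_lever (a joint): Cam lever beside the sleeve, rad: 0 open (leaning 35 degrees from vertical towards the robot), growing as it swings up and over away from the robot (own +x of lever_pivot), 2.0 closed (nearly flat, pointing away). A spring returns it to 0 from below 1.15, its high point, with up to 0.45 N m, and snaps it on to 2.0 by itself from beyond.
- lever_pivot (a point): Axis of the cam lever, between its two bracket cheeks, 48 mm above the counter, 110 mm to the side of the sleeve; fixed axes: x level, away from the robot, y along the lever's axis, z up. The bracket is 27 mm across y, 24 mm along x, 56 mm high.
- lever_tip (a point): Centre of the round end of the lever's black grip, 68 mm from the pivot; the grip is 13 mm thick and covers the outer 32 mm of the lever.
- viewer_mid (a point): Bystander: polished brass door viewer standing on its flange, 80 mm high, 25 mm across the top and 32 mm at the foot; point half-way up.
- oil_mid (a point): Bystander: small white oil bottle, 105 mm high, 32 mm across; point half-way up.
- knob_mid (a point): Bystander: black bakelite knob, 43 mm high, 44 mm across, standing in front of the holder, on the robot's side; point half-way up.
- key_mid (a point): Bystander: chrome car key blank, 58 mm long, lying in the green dish.
- chute: Fixed: green enamel dish 120 mm across and 28 mm high with an inclined steel chute, 56 mm wide, rising behind it (own +x) from 62 mm to 190 mm above the counter, 0.21 m away; origin under the dish's centre. It stands to the right of the holder.

How it is judged:
On the way, in this order (a step that is already met when the one before it is completed fails the run):
1. the short cup rests in the holder's sleeve, coaxial, released (z of short_cup_center in the frame of sleeve_mouth between -0.0105 and 0.0015 m and x of short_cup_center in the frame of sleeve_mouth between -0.006 and 0.006 m and y of short_cup_center in the frame of sleeve_mouth between -0.006 and 0.006 m and angle between the z axis of short_cup_center and the z axis of sleeve_mouth, either way round below 0.1 rad and contact force between the fingers and short_cup below 0.1 N), for 0.2 s.
2. the tall cup rests in the short cup, coaxial, released (all of step 1 and z of tall_cup_center in the frame of short_cup_center between 0.031 and 0.043 m and x of tall_cup_center in the frame of short_cup_center between -0.006 and 0.006 m and y of tall_cup_center in the frame of short_cup_center between -0.006 and 0.006 m and angle between the z axis of tall_cup_center and the z axis of short_cup_center, either way round below 0.1 rad and contact force between the fingers and tall_cup below 0.1 N), for 0.2 s.
3. the cam lever is snapped closed (value of joint cam_lever above 1.9 rad), for 0.2 s.
At the end, for the whole second after the job is handed in: Short cup in the sleeve and tall cup in the short one, each within 6 mm of its resting place along the axis and sideways and within 0.1 rad of coaxial, not left wedged (under 35 N of contact force); both released and at rest; the cam lever past 1.9 rad (2.0 is fully closed) (all of step 2 and value of joint cam_lever above 1.9 rad and linear speed of each of short_cup, tall_cup below 0.02 m/s and contact force between short_cup and sleeve below 35 N and contact force between tall_cup and short_cup below 35 N); the robot touches nothing.
It fails at once if the short cup is pressed hard into the sleeve (over 60 N) (contact force between short_cup and sleeve above 60 N).
It fails at once if the tall cup is pressed hard into the short cup (over 60 N) (contact force between tall_cup and short_cup above 60 N).
It fails at once if a cup is dropped (over 0.5 m/s while not held) ((linear speed of short_cup above 0.5 m/s and contact force between the fingers and short_cup below 0.05 N) or (linear speed of tall_cup above 0.5 m/s and contact force between the fingers and tall_cup below 0.05 N)).
It fails at once if the door viewer or oil bottle is moved more than 20 mm or tipped over (distance of any of viewer_mid, oil_mid from where it was at the start of the episode above 0.02 m or angle between any of viewer_mid, oil_mid's own z axis and vertical above 0.5 rad).
It fails at once if the bakelite knob or key is moved more than 20 mm or tipped over (distance of any of knob_mid, key_mid from where it was at the start of the episode above 0.02 m or angle between any of knob_mid, key_mid's own z axis and vertical above 0.5 rad).
It also fails if it takes over 72 s, if anything falls off the work surface, if the arm or the gripper's body presses on something with over 40 N, if the wrist force passes 120 N, or if a joint passes its speed limit or range.

## Working session

There is one attempt and no reset: what is moved stays moved. The work goes in short steps, Python scripts to look and compute and a shell command to move; the robot and the scene stay as the last step left them, time stands still between calls to the robot, and variables do not carry over. Pictures are saved under pics/ and viewed, at most 10 in all, crops included, and the job is handed in when it is done.

```bash
mkdir -p pics
cat > h.py <<'E'
import numpy as np, cv2
from bench import ctrl
from scipy.spatial.transform import Rotation as Ro
def tri(obs):
    A=[];b=[]
    for im,uv in obs:
        P=np.array([(uv[0]-im['cx'])/im['fx'],(uv[1]-im['cy'])/im['fy'],1.])
        R=np.array(im['R']);t=np.array(im['t']);c=-R.T@t;d=R.T@P;d/=np.linalg.norm(d)
        M=np.eye(3)-np.outer(d,d);A.append(M);b.append(M@c)
    A=np.vstack(A);b=np.hstack(b);s=np.linalg.lstsq(A,b,rcond=None)[0]
    return s,np.linalg.norm(A@s-b)
def proj(im,X):
    p=np.array(im['R'])@np.array(X)+np.array(im['t']);return np.array([im['fx']*p[0]/p[2]+im['cx'],im['fy']*p[1]/p[2]+im['cy']])
def wcal(im,st):
    T=np.eye(4);T[:3,:3]=Ro.from_rotvec(st['tool_rot']).as_matrix();T[:3,3]=st['position']
    W=np.linalg.inv(T@np.array(im['mount']));im['R']=W[:3,:3];im['t']=W[:3,3];return im
E
python3 - <<'E'
from h import *
np.set_printoptions(precision=3,suppress=True)
s=ctrl.get_state();print({k:np.round(v,3) for k,v in s.items()}); print(Ro.from_rotvec(s['tool_rot']).as_matrix())
ims={n:ctrl.get_image(n) for n in('scene','side','wrist')}
wcal(ims['wrist'],s)
for n,i in ims.items():
    R=np.array(i['R']);print(n,i['fx'],-R.T@i['t'],R[2])
cv2.imwrite('pics/a.png',np.vstack([ims['scene']['pixels'],])); cv2.imwrite('pics/b.png',ims['side']['pixels'])
for l in ['short_cup','tall_cup','short_cup_center','tall_cup_center','sleeve_mouth','cam_lever','lever_tip','lever_pivot','viewer_mid','oil_mid','knob_mid','key_mid','chute']:
  for n in('scene','side','wrist'):
    try:
      r=ctrl.silhouettes(l,ims[n]);
      print(l,n,[(round(float(q['p']),2),np.round(q['at']).tolist(),int(q['region'].sum()),cv2.boundingRect(q['region'].astype('uint8'))) for q in r[:2]])
    except Exception as e: print(l,n,str(e)[:90])
E
```

```text
{'time': np.float64(0.0), 'joint_positions': array([ 1.226,  0.322, -0.07 ,  1.452,  0.023,  1.371, -0.057]), 'qd': array([ 0.   ,  0.001,  0.001,  0.001, -0.   , -0.   , -0.   ]), 'joint_torque': array([  0.   , -49.128,  -0.403, -31.253,  -0.064,   0.044,   0.   ]), 'position': array([ 0.228, -0.608,  0.404]), 'tool_rot': array([-3.089, -0.56 ,  0.001]), 'ft_force': array([0.611, 0.232, 0.299]), 'torque': array([ 0.021, -0.039,  0.015]), 'grip_force': np.float64(0.0), 'grip_width': np.float64(1.0)}
[[ 0.936  0.351 -0.001]
 [ 0.351 -0.936  0.002]
 [-0.    -0.002 -1.   ]]
scene 489.07959214258943 [ 1.126 -0.077  1.002] [-0.523  0.064 -0.85 ]
side 346.6280275599011 [0.455 0.665 0.466] [ 0.133 -0.875 -0.465]
wrist 273.50315050629064 [ 0.296 -0.583  0.383] [-0.254 -0.094 -0.963]
short_cup scene it knows: cam_lever, chute, key_mid, knob_mid, lever_pivot, lever_tip, oil_mid, short_cup_
short_cup side it knows: cam_lever, chute, key_mid, knob_mid, lever_pivot, lever_tip, oil_mid, short_cup_
short_cup wrist it knows: cam_lever, chute, key_mid, knob_mid, lever_pivot, lever_tip, oil_mid, shor
[... 1606 characters left out ...]
 [364.0, 109.0], 181, (358, 96, 17, 32)), (0.4, [373.0, 128.0], 874, (360, 107, 30, 43))]
oil_mid side [(0.63, [361.0, 339.0], 1238, (348, 306, 27, 65))]
oil_mid wrist []
knob_mid scene [(0.62, [240.0, 215.0], 280, (229, 209, 19, 20))]
knob_mid side [(0.7, [238.0, 208.0], 243, (229, 202, 17, 19)), (0.57, [172.0, 146.0], 2506, (137, 109, 89, 75))]
knob_mid wrist []
key_mid scene [(0.7, [145.0, 296.0], 149, (133, 287, 22, 15))]
key_mid side [(0.69, [317.0, 319.0], 2612, (298, 285, 44, 80)), (0.56, [174.0, 148.0], 2448, (137, 109, 88, 75))]
key_mid wrist []
chute scene [(0.74, [122.0, 332.0], 5651, (77, 265, 92, 119))]
chute side [(0.65, [174.0, 146.0], 2369, (138, 109, 87, 75))]
chute wrist []
```

```bash
ls; python3 -m jog --help 2>&1 | head -5
```

```text
h.py
pics
invalid input: not JSON, or not a number
```

View pics/a.png

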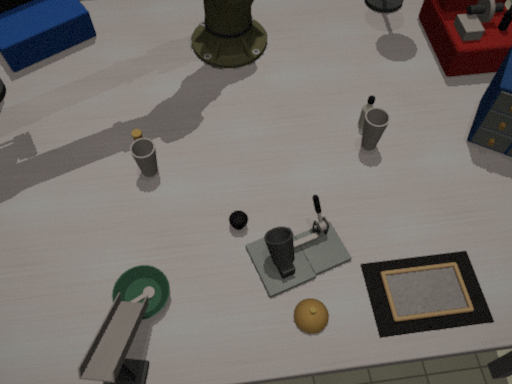

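View pics/b.png

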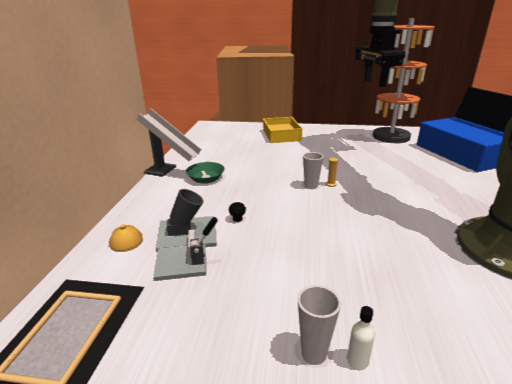

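```bash
cat >> h.py <<'E'
def circ(c,ax,r,n=40):
    ax=ax/np.linalg.norm(ax);u=np.cross(ax,[0,1,0.01]);u/=np.linalg.norm(u);v=np.cross(ax,u);a=np.linspace(0,2*np.pi,n)
    return c+r*(np.outer(np.cos(a),u)+np.outer(np.sin(a),v))
def bbox(im,P):
    q=np.array([proj(im,p) for p in P]);return np.r_[q.min(0),q.max(0)]
def rb(reg):
    x,y,w,h=cv2.boundingRect(reg.astype('uint8'));return np.array([x-.5,y-.5,x+w-.5,y+h-.5])
E
python3 - <<'E'
from h import *
from scipy.optimize import least_squares
np.set_printoptions(precision=4,suppress=True)
ims=[ctrl.get_image(n) for n in('scene','side')]
Z=np.array([0,0,1.])
def fit(l,rf,rr,h,cams=(0,1)):
    obs=[(ims[k],rb(ctrl.silhouettes(l,ims[k])[0]['region'])) for k in cams]
    f=lambda p:np.hstack([bbox(im,np.vstack([circ(np.r_[p,0],Z,rf),circ(np.r_[p,h],Z,rr)]))-b for im,b in obs])
    r=least_squares(f,[.5,0],loss='soft_l1');print(l,r.x,f(r.x))
fit('short_cup_center',.0195,.029,.095);fit('tall_cup_center',.0185,.0295,.110)
fit('viewer_mid',.016,.0125,.08,(1,));fit('oil_mid',.016,.010,.105,(1,));fit('knob_mid',.02,.022,.043)
for l in['sleeve_mouth','cam_lever','chute']:
    print(l,tri([(im,ctrl.silhouettes(l,im)[0]['at']) for im in ims]))
# sleeve
obs=[(im,rb(ctrl.silhouettes('sleeve_mouth',im)[0]['region'])) for im in ims]
def f(p):
    ax=np.array([-.5*np.cos(p[3]),-.5*np.sin(p[3]),.866]);c=p[:3]
    return np.hstack([bbox(im,np.vstack([circ(c,ax,.0295),circ(c-.06*ax,ax,.0235)]))-b for im,b in obs])
r=least_squares(f,[.65,0,.1,0],loss='soft_l1');print(r.x,f(r.x))
for n,im in zip('cd',ims):
    cv2.imwrite(f'pics/{n}.png',cv2.resize(im['pixels'][180:310,60:360] if n=='c' else im['pixels'][100:290,110:260],None,fx=3 if n=='d' else 2.6,fy=3 if n=='d' else 2.6,interpolation=2))
a=cv2.imread('pics/c.png');print(a.shape)
E
```

```text
short_cup_center [ 0.4299 -0.2433] [-0.089  -0.5594  0.0368  0.0671  0.1989 -0.1451 -0.7209  0.1957]Traceback (most recent call last):
  File "<stdin>", line 10, in <module>
  File "<stdin>", line 7, in fit
IndexError: list index out of range
```

```bash
cat >> h.py <<'E'
def det(l,cam,n=4,pmin=.4):
    for _ in range(n):
        im=ctrl.get_image(cam) if isinstance(cam,str) else cam
        r=ctrl.silhouettes(l,im)
        if r and r[0]['p']>=pmin:return im,r[0]
        if not isinstance(cam,str):break
    return None
E
cat > fit1.py <<'E'
from h import *
from scipy.optimize import least_squares
np.set_printoptions(precision=4,suppress=True)
Z=np.array([0,0,1.])
def fit(l,rf,rr,h,cams=('scene','side')):
    obs=[(d[0],rb(d[1]['region'])) for d in (det(l,k) for k in cams) if d]
    f=lambda p:np.hstack([bbox(im,np.vstack([circ(np.r_[p,0],Z,rf),circ(np.r_[p,h],Z,rr)]))-b for im,b in obs])
    if not obs: print(l,'none');return
    r=least_squares(f,[.5,0],loss='soft_l1');print(l,r.x,f(r.x))
if __name__=='__main__':
    fit('tall_cup_center',.0185,.0295,.110)
    fit('viewer_mid',.016,.0125,.08,('side',));fit('oil_mid',.016,.010,.105,('side',));fit('knob_mid',.02,.022,.043)
    for l in['cam_lever','chute']:
        print(l,tri([(d[0],d[1]['at']) for d in (det(l,k) for k in('scene','side')) if d]))
    obs=[(d[0],rb(d[1]['region'])) for d in (det('sleeve_mouth',k) for k in('scene','side'))]
    def f(p):
        ax=np.array([-.5*np.cos(p[3]),-.5*np.sin(p[3]),.866]);c=p[:3]
        return np.hstack([bbox(im,np.vstack([circ(c,ax,.0295),circ(c-.06*ax,ax,.0235)]))-b for im,b in obs])
    r=least_squares(f,[.65,0,.1,0],loss='soft_l1');print(r.x,f(r.x))
    for n,(im,_) in zip('cd',obs):
        cv2.imwrite(f'pics/{n}.png',cv2.resize(im['pixels'][180:310,60:360] if n=='c' else im['pixels'][100:290,110:260],None,fx=3 if n=='d' else 2.6,fy=3 if n=='d' else 2.6,interpolation=2))
E
python3 fit1.py
```

```text
tall_cup_center [0.4226 0.3095] [ 0.0304 -0.6129  0.275  -0.0685 -0.0451 -0.1978 -0.1358 -0.0725]
viewer_mid [ 0.3688 -0.2632] [-0.7972 -0.8293  0.7409  0.5766]
oil_mid [0.3594 0.313 ] [-0.3332 -1.2537  0.2916  0.8551]
knob_mid [ 0.6057 -0.0446] [-0.9761 -3.643   0.7518  2.6804 -1.1427 -2.4695  1.0747  2.5235]
cam_lever (array([0.6341, 0.1289, 0.0818]), np.float64(0.0015451953263447625))
chute (array([ 0.8476, -0.2852,  0.0832]), np.float64(0.0017982489167352232))
[0.6919 0.0319 0.0965 0.1151] [ 0.7116  0.7407 -0.6225 -0.7595 -0.128   0.4214  0.0798 -0.5344]
```

View pics/d.png

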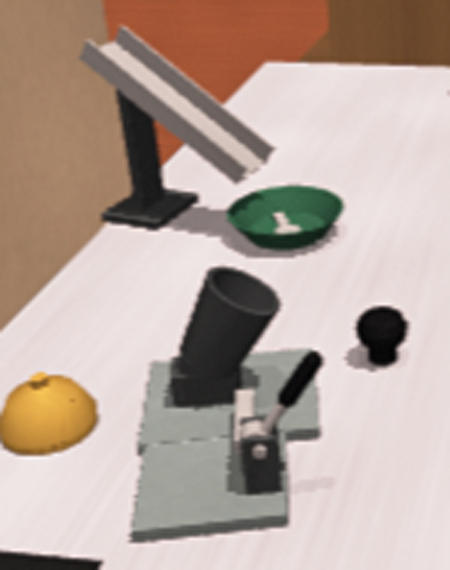

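Scene and side fits agree within 1 px: short cup (0.430,-0.243), tall cup (0.423,0.310), sleeve mouth about (0.692,0.032,0.097) with lean yaw about 0.115. The zoomed side view shows the sleeve leaning at (215,330), the lever grip at (300,375), the chute and dish upper left and the knob at (380,330). Moving to the short cup.

```bash
python3 -m jog '{"translation": [[0.25,-0.2,0],[0.5,-0.42,0],[0.75,-0.64,0],[0.8,-0.68,0],[0.8,-0.68,0]], "yaw": [0,0,0,0,0], "jaw": [0,0,0,0,0]}' 3
python3 -m jog '{"translation": [[0.25,-0.2,0],[0.5,-0.42,0],[0.75,-0.64,0],[0.79,-0.68,0],[0.79,-0.68,0],[0.79,-0.68,0]], "yaw": [0,0,0,0,0,0], "jaw": [0,0,0,0,0,0]}' 3
cat > go.py <<'E'
import sys
from h import *
np.set_printoptions(precision=4,suppress=True)
# target x y z [angle of tool x-axis deg]
t=np.array(list(map(float,sys.argv[1:4])));s=ctrl.get_state();R=Ro.from_rotvec(s['tool_rot']).as_matrix()
a=np.degrees(np.arctan2(R[1,0],R[0,0]))
print('t',round(float(s['time']),2),'pos',np.array(s['position']),'xang',round(a,2),'tilt',R[:,2],'F',np.array(s['ft_force']),'grip',s['grip_width'],s['grip_force'])
print('ROW',R.T@(t-s['position'])/.2,'yaw',(a-float(sys.argv[4]))/180 if len(sys.argv)>4 else '')
E
python3 go.py .430 -.243 .246 20.6
python3 - <<'E'
from h import *
np.set_printoptions(precision=4,suppress=True)
s=ctrl.get_state();im=wcal(ctrl.get_image('wrist'),s)
for l in('short_cup_center','viewer_mid'):
    r=ctrl.silhouettes(l,im);print(l,[(q['p'],rb(q['region'])) for q in r[:2]])
Z=np.array([0,0,1.]);c=np.array([.43,-.243,0])
print(bbox(im,np.vstack([circ(c,Z,.0195),circ(c+Z*.095,Z,.029)])))
E
```

```text
time: 3.98
position: [0.3316, -0.4235, 0.4053]
tool_rot: [3.089, 0.567, 0.001]
ft_force: [-0.2, -1.6, -0.4]
grip_width: 0.998
grip_force: 0.0
time: 4.72
position: [0.4295, -0.2449, 0.4046]
tool_rot: [3.092, 0.555, -0.001]
ft_force: [0.1, -0.2, 0.6]
grip_width: 1.001
grip_force: 0.0
t 4.72 pos [ 0.4295 -0.2449  0.4046] xang 20.34 tilt [-0.0005 -0.0007 -1.    ] F [ 0.1126 -0.1853  0.5937] grip 1.0009245073493163 0.0
ROW [ 0.0064 -0.0084  0.7931] yaw -0.0014501129146595045
short_cup_center [(0.6, array([227.5, 153.5, 280.5, 207.5]))]
viewer_mid [(0.92, array([240.5, 205.5, 261.5, 237.5]))]
[227.2933 152.7417 280.6054 207.7341]
```

```bash
python3 -m jog '{"translation": [[0,-0.01,0.25],[0,-0.01,0.5],[0,-0.01,0.7],[0,-0.01,0.79],[0,-0.01,0.79],[0,-0.01,0.79]], "yaw": [0,0,0,0,0,0], "jaw": [0,0,0,0,0,0.2]}' 3
python3 -m jog '{"translation": [[0,0,0],[0,0,0],[0,0,0],[0,0,0],[0,0,0]], "yaw": [0,0,0,0,0], "jaw": [1,1,1,1,1]}' 8
python3 go.py .52 -.20 .30 7
```

```text
time: 5.62
position: [0.4305, -0.2411, 0.2484]
tool_rot: [3.089, 0.559, 0.003]
ft_force: [0.2, -0.7, 0.6]
grip_width: 0.949
grip_force: 0.0
time: 6.25
position: [0.43, -0.2406, 0.2473]
tool_rot: [3.09, 0.56, 0.001]
ft_force: [0.3, -0.5, 4.2]
grip_width: 0.639
grip_force: 7.8
t 6.25 pos [ 0.43   -0.2406  0.2473] xang 20.55 tilt [ 0.001  -0.0008 -1.    ] F [ 0.2832 -0.5323  4.1776] grip 0.6392686693432342 7.773777104489454
ROW [ 0.4927 -0.0321 -0.2635] yaw 0.07528025372810547
```

```bash
python3 -m jog '{"translation": [[0,0,-0.15],[0.25,-0.1,-0.15],[0.5,-0.23,-0.15],[0.51,-0.23,-0.15],[0.51,-0.23,-0.15],[0.51,-0.23,-0.05],[0.51,-0.23,-0.01],[0.51,-0.23,-0.01]], "yaw": [0,0.04,0.0775,0.0775,0.0775,0.0775,0.0775,0.0775], "jaw": [1,1,1,1,1,1,1,1]}' 8
python3 go.py .51 -.16 .2473 6.6
```

```text
time: 7.25
position: [0.5085, -0.1624, 0.2484]
tool_rot: [-3.136, -0.179, 0.002]
ft_force: [-0.3, -0.1, -1.0]
grip_width: 0.638
grip_force: 8.0
t 7.25 pos [ 0.5085 -0.1624  0.2484] xang 6.53 tilt [-0.0012  0.0001 -1.    ] F [-0.2883 -0.0872 -1.0132] grip 0.6380292819455227 8.032176511005673
ROW [ 0.0089 -0.0108  0.0053] yaw -0.0003859969577192294
```

```bash
python3 -m jog '{"translation": [[0,0,0.015],[-0.037,0,0.008],[-0.074,0,0.005],[-0.11,0,0.004],[-0.148,0,0.0065],[-0.185,0,0.0125],[-0.222,0,0.022],[-0.222,0,0.022]], "yaw": [0,0,0,0,0,0,0,0], "jaw": [1,1,1,1,1,1,1,1]}' 3
cat > cup.py <<'E'
# fit tilt of held cup: args label rf rr h, grip height, yaw
import sys
from h import *
from scipy.optimize import least_squares
np.set_printoptions(precision=4,suppress=True)
def fit(l,rf,rr,h,cams=('scene','side'),save=None):
    s=ctrl.get_state();R=Ro.from_rotvec(s['tool_rot']).as_matrix();g=np.array(s['position'])+.164*R[:,2]
    obs=[(d[0],rb(d[1]['region'])) for d in (det(l,k) for k in cams) if d]
    def ends(p):
        n=np.array([np.sin(p[3])*np.cos(p[4]),np.sin(p[3])*np.sin(p[4]),np.cos(p[3])]);return p[:3]-n*h/2,p[:3]+n*h/2,n
    def f(p):
        a,b,n=ends(p);return np.hstack([bbox(im,np.vstack([circ(a,n,rf),circ(b,n,rr)]))-o for im,o in obs])
    r=min((least_squares(f,np.r_[g-[0,0,.03],t0,np.pi+.11],loss='soft_l1',x_scale=[.01,.01,.01,.3,.3]) for t0 in(.1,.5)),key=lambda r:r.cost);a,b,n=ends(r.x)
    print(l,'center',r.x[:3],'tilt deg',np.degrees(r.x[3]),'dir',np.degrees(r.x[4])%360,'res',f(r.x).round(1));print(' grasp',g,'along axis from foot',(g-a)@n,'off',(g-a)-((g-a)@n)*n)
    return r.x
if __name__=='__main__':
    fit(*( ('short_cup_center',.0195,.029,.095) if sys.argv[1]=='s' else ('tall_cup_center',.0185,.0295,.110)))
E
python3 go.py .6 0 .3 6.6
python3 cup.py s
```

```text
time: 8.25
position: [0.465, -0.167, 0.2452]
tool_rot: [3.135, 0.18, 0.003]
ft_force: [0.2, -0.6, 3.5]
grip_width: 0.638
grip_force: 3.2
t 8.25 pos [ 0.465  -0.167   0.2452] xang 6.58 tilt [ 0.0017 -0.0011 -1.    ] F [ 0.2206 -0.6216  3.5202] grip 0.6378969933359835 3.201954977965438
ROW [ 0.7664 -0.7516 -0.2739] yaw -0.0001013602798706042
short_cup_center center [ 0.4623 -0.1805  0.0359] tilt deg 14.63216978541537 dir 87.0892282246944 res [-0.1  0.7  0.2 -0.1  0.6 -2.1 -0.1  0.8]
 grasp [ 0.4653 -0.1671  0.0812] along axis from foot 0.09473824004415513 off [ 0.0024  0.0015 -0.0004]
```

Run:
```python
from h import *
im=ctrl.get_image('side');cv2.imwrite('pics/e.png',cv2.resize(im['pixels'][80:260,200:420],None,fx=3,fy=3,interpolation=2))
```

```text
(no output)
```

View pics/e.png

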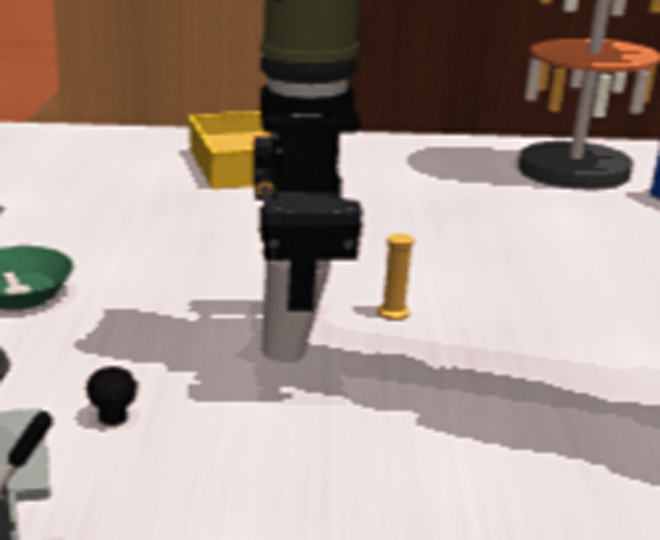

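The side crop shows the held cup leaning only about 10° towards the robot (its foot at (285,355), fingertip at (300,305)), so the foot slid. I will drag on past its balance point.

```bash
python3 -m jog '{"translation": [[-0.03,0,0],[-0.06,0,0],[-0.09,0,0.002],[-0.12,0,0.006],[-0.15,0,0.012],[-0.18,0,0.02],[-0.18,0,0.02]], "yaw": [0,0,0,0,0,0,0], "jaw": [1,1,1,1,1,1,1]}' 3
cat > edges.py <<'E'
import sys
from h import *
np.set_printoptions(precision=4,suppress=True)
# held cup fit, constrained: axis crosses grasp line; unknown grip height h_g, tilt about tool y; compare mask edges in side image below fingertips
from scipy.optimize import least_squares
def run(l,rf,rr,h,cams=('side','scene')):
    s=ctrl.get_state();R=Ro.from_rotvec(s['tool_rot']).as_matrix();g=np.array(s['position'])+.164*R[:,2]
    obs=[]
    for k in cams:
        d=det(l,k)
        if d: obs.append((d[0],d[1]['region'].astype(bool)))
    yy,xx=np.mgrid[:384,:512]
    def pose(p):
        n=-R[:,2]*np.cos(p[1])-R[:,0]*np.sin(p[1]);a=g-n*p[0]+R[:,0]*p[2]+R[:,1]*p[3];return a,n
    def cost(p):
        a,n=pose(p);c=0
        for im,m in obs:
            P=np.vstack([circ(a,n,rf),circ(a+n*h,n,rr)]);q=np.array([proj(im,x) for x in P]).astype(np.float32)
            hu=cv2.convexHull(q);M=np.zeros((384,512),np.uint8);cv2.fillConvexPoly(M,np.round(hu*16).astype(np.int32),1,shift=4)
            c+=(m&(M==0)).sum()*2+ .3*((M>0)&~m).sum()
        return c+ (p[2]/.001)**2*2+(p[3]/.001)**2*2
    from scipy.optimize import differential_evolution
    r=differential_evolution(cost,[(h-.035,h),(-.1,.9),(-.004,.004),(-.004,.004)],seed=0,maxiter=40,popsize=12,tol=1e-6)
    a,n=pose(r.x);print(l,'gripheight %.4f tilt %.1f off %s cost %.0f'%(r.x[0],np.degrees(r.x[1]),r.x[2:],r.fun),'foot',a,'n',n,'px',[int(m.sum()) for _,m in obs])
run(*( ('short_cup_center',.0195,.029,.095) if sys.argv[1]=='s' else ('tall_cup_center',.0185,.0295,.110)))
E
python3 go.py .6 0 .3 6.6
python3 edges.py s
```

```text
time: 9.48
position: [0.4284, -0.1708, 0.2398]
tool_rot: [-3.136, -0.18, 0.002]
ft_force: [-1.0, 0.4, 1.5]
grip_width: 0.639
grip_force: 3.1
t 9.47 pos [ 0.4284 -0.1708  0.2398] xang 6.58 tilt [-0.0014  0.0003 -1.    ] F [-0.9641  0.4286  1.4995] grip 0.6391375081970847 3.122269719497126
ROW [ 0.9496 -0.7502 -0.3018] yaw -0.0001219525218492063
short_cup_center gripheight 0.0832 tilt 33.5 off [0.0008 0.0008] cost 131 foot [ 0.4746 -0.1661  0.0063] n [-0.5469 -0.0634  0.8348] px [460, 817]
```

```bash
python3 -m jog '{"translation": [[0,0,0],[0,0,-0.3],[0,0,-0.6],[0.25,-0.2,-0.6],[0.5,-0.4,-0.6],[0.58,-0.43,-0.6],[0.58,-0.43,-0.6]], "yaw": [0,0,0,0,0,0,0], "jaw": [1,1,1,1,1,1,1]}' 10
python3 -m jog '{"translation": [[0.25,-0.2,0],[0.5,-0.4,0],[0.6,-0.425,0],[0.6,-0.425,0],[0.6,-0.425,0]], "yaw": [0,0,0,0,0], "jaw": [1,1,1,1,1]}' 10
python3 go.py .6428 .0263 .346 6.6
python3 edges.py s
python3 - <<'E'
from h import *
s=ctrl.get_state();im=wcal(ctrl.get_image('wrist'),s)
p=im['pixels'].copy()
np.savez('w1.npz',R=im['R'],t=im['t'],px=p,k=[im['fx'],im['fy'],im['cx'],im['cy']])
for l in('sleeve_mouth','lever_tip','lever_pivot','short_cup_center'):
    r=ctrl.silhouettes(l,im);print(l,[(round(float(q['p']),2),rb(q['region']),q['at']) for q in r[:2]])
cv2.imwrite('pics/f.png',cv2.resize(p,None,fx=1.5,fy=1.5))
E
```

```text
time: 10.55
position: [0.5352, -0.0706, 0.3594]
tool_rot: [-3.135, -0.186, 0.002]
ft_force: [-0.5, -0.0, -1.6]
grip_width: 0.631
grip_force: 9.9
time: 11.18
position: [0.6431, 0.0243, 0.3597]
tool_rot: [3.135, 0.178, -0.003]
ft_force: [-0.3, -1.0, -2.2]
grip_width: 0.636
grip_force: 9.9
t 11.18 pos [0.6431 0.0243 0.3597] xang 6.48 tilt [-0.002  -0.0017 -1.    ] F [-0.2798 -1.0225 -2.1567] grip 0.6356183997619589 9.912425325677532
ROW [-0.0003 -0.0102  0.0683] yaw -0.0006576426422441716
short_cup_center gripheight 0.0823 tilt -3.8 off [-0.001   0.0011] cost 228 foot [0.6363 0.0221 0.1136] n [0.0677 0.0091 0.9977] px [809, 681]
sleeve_mouth [(0.72, array([220.5,  82.5, 288.5, 168.5]), [253.2, 129.0])]
lever_tip [(0.9, array([139.5, 147.5, 161.5, 218.5]), [151.3, 185.4])]
lever_pivot [(0.91, array([118.5,  49.5, 304.5, 219.5]), [218.5, 118.8])]
short_cup_center [(0.96, array([202.5, 185.5, 309.5, 299.5]), [256.9, 236.5])]
```

View pics/f.png

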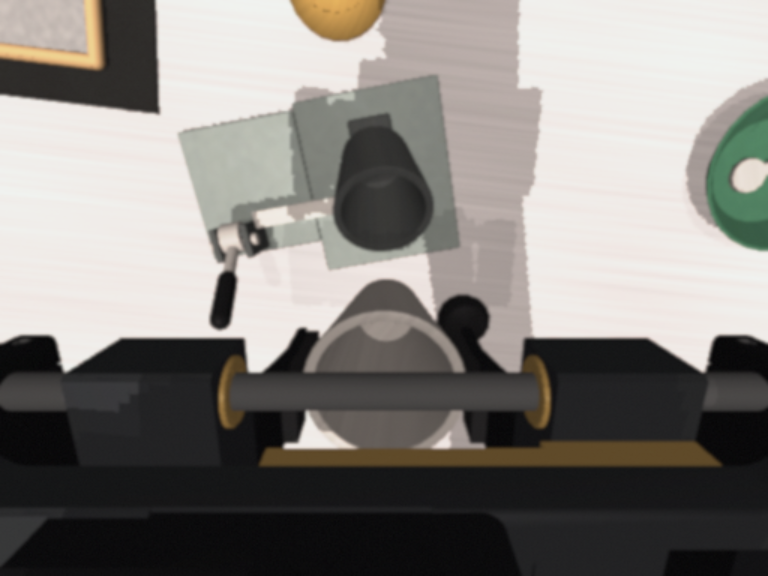

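The wrist view shows the cup tilted in the grip, its foot nearest the sleeve at (385,282). The open sleeve mouth is at (383,208) and the lever grip at (222,300). Plate edges slope about 12°, so the yaw needs a better measurement.

```bash
cat > slv.py <<'E'
from h import *
from scipy.optimize import least_squares
np.set_printoptions(precision=4,suppress=True)
d=np.load('w1.npz');k=d['k'];w=dict(fx=k[0],fy=k[1],cx=k[2],cy=k[3],R=d['R'],t=d['t'],pixels=d['px'])
def bp(im,uv,z):
    R=np.array(im['R']);c=-R.T@im['t'];v=R.T@np.array([(uv[0]-im['cx'])/im['fx'],(uv[1]-im['cy'])/im['fy'],1]);return c+v*(z-c[2])/v[2]
P={n:bp(w,np.array(uv)/1.5,.008) for n,uv in dict(A=(180,132),B=(437,76),C=(459,245),D=(330,268)).items()}
for a,b in('AB','DC'):
    v=P[b]-P[a];print(a+b,np.degrees(np.arctan2(v[0],-v[1])),np.linalg.norm(v))
v=P['B']-P['C'];print('CB',np.degrees(np.arctan2(v[1],v[0])))
print('pivot z48',bp(w,np.array((240,237))/1.5,.048),'tip',bp(w,np.array((221,318))/1.5,.104))
# mouth ellipse outer: dark pixels
r=np.array([220.5,288.5]);
ell=np.array([[333,205],[433,207],[383,250],[383,163]])/1.5
s,sd=(det('sleeve_mouth',c) for c in('scene','side'))
bs=[(s[0],rb(s[1]['region'])),(sd[0],rb(sd[1]['region']))]
def f(p,psi=None):
    q=p[3];ax=np.array([-.5*np.cos(q),-.5*np.sin(q),.866]);c=p[:3]
    e=[]
    for im,b in bs:e.append(bbox(im,np.vstack([circ(c,ax,.0295),circ(c-.06*ax,ax,.0235)]))-b)
    bb=bbox(w,circ(c,ax,.0295));e.append((bb-np.array([220.7,109,288.7,167.5]))[[0,2,3]])
    return np.hstack(e)
for lo,hi in((-.3,.6),(.2,.202),(.25,.252)):
    r=least_squares(f,[.69,.03,.095,(lo+hi)/2],loss='soft_l1',bounds=([0,-1,0,lo],[1,1,1,hi]),x_scale=[.01,.01,.01,.1]);print(r.x,r.cost,f(r.x).round(1))
# cup in wrist
st=ctrl.get_state();R=Ro.from_rotvec(st['tool_rot']).as_matrix();g=np.array(st['position'])+.164*R[:,2]
def fc(p):
    n=-R[:,2]*np.cos(p[1])-R[:,0]*np.sin(p[1]);a=g-n*p[0]+R[:,1]*p[2]
    bf=bbox(w,circ(a,n,.0195));br=bbox(w,circ(a+n*.095,n,.029))
    return np.array([bf[1]-186,br[0]-203,br[2]-309,br[1]-207.5])
r=least_squares(fc,[.08,.5,0],x_scale=[.01,.1,.001]);print('cup h,tilt,off',r.x[0],np.degrees(r.x[1]),r.x[2],fc(r.x))
E
python3 slv.py
```

```text
AB 17.783722287422343 0.19759051373019645
DC 16.77758129674434 0.10781388245613022
CB 16.632951452553502
pivot z48 [0.6595 0.1292 0.048 ] tip [0.6192 0.1212 0.104 ]
[0.6927 0.0306 0.0968 0.1738] 1.7930568040286008 [ 0.2  0.9  0.2 -1.5  0.6  0.2 -0.1 -0.7  0.4 -0.3 -0.2]
[0.6927 0.0305 0.0969 0.2   ] 1.8475051379014416 [ 0.2  0.8  0.5 -1.6  0.5  0.3 -0.2 -0.7  0.4 -0.2 -0.2]
[0.6928 0.0304 0.0971 0.25  ] 2.1724872606753483 [ 0.2  0.7  1.1 -1.7  0.4  0.4 -0.2 -0.6  0.5 -0.2 -0.1]
cup h,tilt,off 0.07782228257936057 -2.515618063732676 0.0019613641897997945 [-2.1573 -3.2516  3.2286 -3.6015]
```

The holder yaw is about 17° (three plate edges agree), and the mouth is at (0.693,0.030,0.097). The cup has swung back upright after the lift because the pads hold little torsion. I'll tilt it again on the counter and clamp hard before lifting.

```bash
python3 -m jog '{"translation": [[-0.25,0.28,0],[-0.5,0.56,0],[-0.54,0.61,0],[-0.54,0.61,0.2],[-0.54,0.61,0.4],[-0.54,0.61,0.54],[-0.54,0.61,0.57],[-0.54,0.61,0.57]], "yaw": [-0.03,-0.058,-0.058,-0.058,-0.058,-0.058,-0.058,-0.058], "jaw": [1,1,1,1,1,1,1,1]}' 8
python3 go.py .55 -.11 .245 17
python3 edges.py s
```

```text
time: 12.82
position: [0.5511, -0.1073, 0.2468]
tool_rot: [3.107, 0.466, 0.001]
ft_force: [0.4, -0.4, -1.4]
grip_width: 0.63
grip_force: 7.9
t 12.82 pos [ 0.5511 -0.1073  0.2468] xang 17.06 tilt [ 0.0005 -0.     -1.    ] F [ 0.4361 -0.4284 -1.3867] grip 0.6297112253060264 7.941013033494269
ROW [-0.0091  0.0113  0.0092] yaw 0.00032121681071642805
short_cup_center gripheight 0.0929 tilt -5.1 off [-0.     -0.0001] cost 185 foot [ 0.5433 -0.1097 -0.0097] n [0.0843 0.026  0.9961] px [443, 531]
```

```bash
python3 -m jog '{"translation": [[0,0,0.02],[-0.04,0,0.015],[-0.08,0,0.01],[-0.12,0,0.008],[-0.16,0,0.008],[-0.2,0,0.008],[-0.24,0,0.01],[-0.28,0,0.012]], "yaw": [0,0,0,0,0,0,0,0], "jaw": [1,1,1,1,1,1,1,1]}' 3
python3 go.py .55 -.11 .245 17
python3 -m jog '{"translation": [[-0.03,0,0.002],[-0.06,0,0.006],[-0.09,0,0.01],[-0.11,0,0.014],[-0.11,0,0.014]], "yaw": [0,0,0,0,0], "jaw": [1,1,1,1,1]}' 3
python3 edges.py s
python3 -m jog '{"translation": [[0,0,0],[0,0,0],[0,0,0],[0,0,0]], "yaw": [0,0,0,0], "jaw": [1,1,1,1]}' 50
python3 -m jog '{"translation": [[0,0,-0.1],[0,0,-0.2],[0,0,-0.4],[0,0,-0.6],[0,0,-0.6],[0,0,-0.6]], "yaw": [0,0,0,0,0,0], "jaw": [1,1,1,1,1,1]}' 50
python3 - <<'E'
from h import *
s=ctrl.get_state();im=ctrl.get_image('side');cv2.imwrite('pics/g.png',cv2.resize(im['pixels'][60:240,180:380],None,fx=3,fy=3,interpolation=2))
E
```

```text
time: 14.02
position: [0.4966, -0.1239, 0.2438]
tool_rot: [-3.107, -0.466, 0.0]
ft_force: [0.2, 0.8, -1.1]
grip_width: 0.636
grip_force: 2.9
t 14.03 pos [ 0.4966 -0.1239  0.2438] xang 17.05 tilt [-0.0002  0.0001 -1.    ] F [ 0.2436  0.7932 -1.0781] grip 0.6356351012948072 2.9107273182762583
ROW [ 0.2756  0.0117 -0.0061] yaw 0.0002575935707805183
time: 14.65
position: [0.4759, -0.1304, 0.2411]
tool_rot: [3.107, 0.465, -0.0]
ft_force: [1.3, -0.5, -0.6]
grip_width: 0.639
grip_force: 2.9
short_cup_center gripheight 0.0924 tilt 18.0 off [0.0001 0.0005] cost 8255 foot [ 0.5034 -0.1225 -0.0108] n [-0.2949 -0.0902  0.9513] px [3987, 774]
time: 15.35
position: [0.4763, -0.1303, 0.2412]
tool_rot: [3.107, 0.466, 0.0]
ft_force: [-0.6, 0.0, -1.1]
grip_width: 0.624
grip_force: 49.6
time: 16.1
position: [0.4757, -0.1302, 0.3602]
tool_rot: [-3.106, -0.466, 0.003]
ft_force: [-0.7, 0.7, -2.0]
grip_width: 0.621
grip_force: 49.7
```

View pics/g.png

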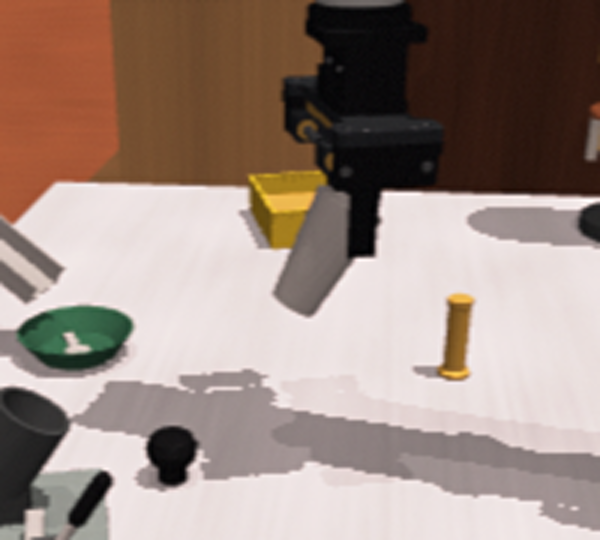

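The crop shows the cup held in the air at about 30° lean, foot at (295,305), rim side up by the finger at (360,200), parallel to the sleeve. Moving above the sleeve mouth along its axis.

```bash
python3 -m jog '{"translation": [[0.25,-0.11,0],[0.5,-0.22,0],[0.75,-0.34,0],[0.95,-0.43,0],[0.985,-0.45,0],[0.985,-0.45,0],[0.985,-0.45,0]], "yaw": [0,0,0,0,0,0,0], "jaw": [1,1,1,1,1,1,1]}' 50
python3 go.py .6479 .0166 .3426 17
python3 edges.py s
cat > w.py <<'E'
# wrist: held cup fit and sleeve mouth
import sys
from h import *
from scipy.optimize import differential_evolution
np.set_printoptions(precision=4,suppress=True)
s=ctrl.get_state();im=wcal(ctrl.get_image('wrist'),s);R=Ro.from_rotvec(s['tool_rot']).as_matrix();g=np.array(s['position'])+.164*R[:,2]
l,rf,rr,h=('short_cup_center',.0195,.029,.095) if sys.argv[1]=='s' else ('tall_cup_center',.0185,.0295,.110)
r=ctrl.silhouettes(l,im);print([(q['p'],rb(q['region'])) for q in r[:2]]);m=r[0]['region'].astype(bool)
row=int(sys.argv[2]) if len(sys.argv)>2 else 235
def pose(p):
    n=-R[:,2]*np.cos(p[1])-R[:,0]*np.sin(p[1]);return g-n*p[0]+R[:,1]*p[2],n
def cost(p):
    a,n=pose(p);q=np.array([proj(im,x) for x in np.vstack([circ(a,n,rf),circ(a+n*h,n,rr)])]).astype(np.float32)
    M=np.zeros((384,512),np.uint8);cv2.fillConvexPoly(M,np.round(cv2.convexHull(q)*16).astype(np.int32),1,shift=4)
    return ((M>0)!=m)[:row].sum()+((p[0]-(h-.016))/.003)**2*10
o=differential_evolution(cost,[(h-.03,h),(-.2,.9),(-.006,.006)],seed=0,popsize=12,maxiter=40)
a,n=pose(o.x);print('grip h %.4f tilt %.1f yoff %.4f cost %.0f of %d'%(o.x[0],np.degrees(o.x[1]),o.x[2],o.fun,m[:row].sum()),'foot',a,'n',n)
cv2.imwrite('pics/%s.png'%sys.argv[3],cv2.resize(im['pixels'],None,fx=1.5,fy=1.5))
E
python3 w.py s 235 h
```

```text
time: 17.02
position: [0.6375, 0.012, 0.3605]
tool_rot: [3.106, 0.463, -0.003]
ft_force: [-0.6, -0.7, -1.6]
grip_width: 0.622
grip_force: 49.7
t 17.02 pos [0.6375 0.012  0.3605] xang 16.94 tilt [-0.0017 -0.0014 -1.    ] F [-0.5696 -0.6947 -1.5858] grip 0.6217959264348667 49.684958124784174
ROW [ 0.0569 -0.0069  0.0892] yaw -0.00030984047578627775
short_cup_center gripheight 0.0840 tilt 30.9 off [0.0032 0.0006] cost 248 foot [0.6816 0.0246 0.1243] n [-0.4904 -0.1486  0.8588] px [804, 1045]
[(0.58, array([202.5, 131.5, 308.5, 285.5]))]
grip h 0.0838 tilt 31.6 yoff 0.0006 cost 197 of 7058 foot [0.6799 0.0245 0.126 ] n [-0.5013 -0.1519  0.8519]
```

View pics/h.png

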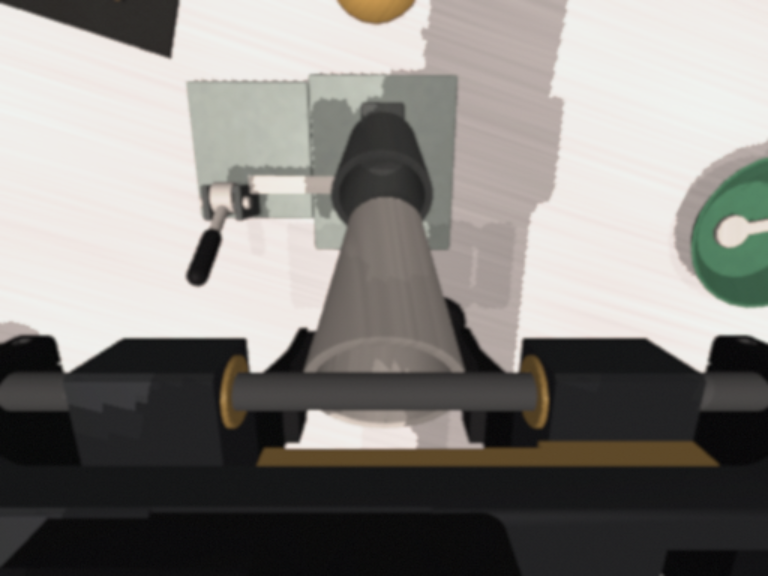

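The wrist view shows the cup leaning along the sleeve axis. The foot is centred at column 384 and the mouth at column 382, so it is aligned to about 1 mm. The base plate is level in the image, which confirms the 17° yaw. Starting insertion.

```bash
python3 -m jog '{"translation": [[0.02,-0.008,0.04],[0.05,-0.008,0.09],[0.075,-0.008,0.14],[0.1,-0.008,0.185],[0.125,-0.008,0.23],[0.125,-0.008,0.23]], "yaw": [0,0,0,0,0,0], "jaw": [1,1,1,1,1,1]}' 50
python3 go.py .6479 .0166 .3426 17
python3 edges.py s
```

```text
time: 18.08
position: [0.6616, 0.0226, 0.3138]
tool_rot: [-3.106, -0.466, 0.003]
ft_force: [0.4, 0.6, -1.3]
grip_width: 0.622
grip_force: 49.7
t 18.07 pos [0.6616 0.0226 0.3138] xang 17.07 tilt [-0.0019  0.0003 -1.    ] F [ 0.4381  0.6478 -1.3133] grip 0.622028561692698 49.68512624729108
ROW [-0.0744  0.0084 -0.1436] yaw 0.00038501416290791387
short_cup_center gripheight 0.0838 tilt 32.6 off [0.0012 0.0002] cost 328 foot [0.7055 0.036  0.0792] n [-0.5139 -0.1585  0.8431] px [591, 811]
```

Run:
```python
from h import *
np.set_printoptions(precision=2,suppress=True)
for _ in range(3):
    im=ctrl.get_image('wrist')
    for l in('sleeve_mouth','short_cup_center'):
        r=ctrl.silhouettes(l,im)
        for q in r[:1]:
            b=rb(q['region']);m=q['region'];print(l,q['p'],b,(b[0]+b[2])/2,im['cx'])
s=ctrl.get_state();wcal(im,s);M=np.array([.6928,.0303,.0972]);ax=np.array([-.478,-.146,.866]);print(bbox(im,circ(M,ax,.0295)))
```

```text
sleeve_mouth 0.64 [217.5  99.5 298.5 184.5] 258.0 255.82076420102874
short_cup_center 0.79 [202.5 143.5 307.5 285.5] 255.0 255.82076420102874
sleeve_mouth 0.89 [216.5  99.5 298.5 183.5] 257.5 255.82076420102874
short_cup_center 0.92 [202.5 143.5 309.5 285.5] 256.0 255.82076420102874
sleeve_mouth 0.7 [216.5  99.5 298.5 183.5] 257.5 255.82076420102874
short_cup_center 0.7 [202.5 143.5 307.5 285.5] 255.0 255.82076420102874
[217.17 138.12 297.87 198.94]
```

```bash
python3 -m jog '{"translation": [[0,0.006,0],[0,0.006,0],[0.01,0.006,0.017],[0.02,0.006,0.035],[0.03,0.006,0.052],[0.04,0.006,0.069],[0.05,0.006,0.087],[0.05,0.006,0.087]], "yaw": [0,0,0,0,0,0,0,0], "jaw": [1,1,1,1,1,1,1,1]}' 5
python3 go.py .6479 .0166 .3426 17
python3 edges.py s; python3 w.py s 235 i
```

```text
time: 19.73
position: [0.6715, 0.0242, 0.2972]
tool_rot: [-3.107, -0.466, 0.001]
ft_force: [-0.0, -0.6, -1.1]
grip_width: 0.637
grip_force: 4.9
t 19.73 pos [0.6715 0.0242 0.2972] xang 17.05 tilt [-0.0007  0.     -1.    ] F [-0.0135 -0.6121 -1.0762] grip 0.6366690724863586 4.885938418208049
ROW [-0.1241  0.0018 -0.227 ] yaw 0.00028823399042511176
short_cup_center gripheight 0.0871 tilt 27.8 off [0.0013 0.001 ] cost 414 foot [0.7117 0.0355 0.0561] n [-0.4459 -0.137   0.8846] px [344, 611]
[(0.66, array([202.5, 163.5, 308.5, 286.5]))]
grip h 0.0809 tilt 13.6 yoff -0.0010 cost 815 of 5370 foot [0.6894 0.0308 0.0552] n [-0.2253 -0.069   0.9718]
```

```bash
python3 -m jog '{"translation": [[0.005,0,0.0087],[0.01,0,0.0173],[0.015,0,0.026],[0.02,0,0.0346],[0.02,0,0.0346]], "yaw": [0,0,0,0,0], "jaw": [1,1,1,1,1]}' 4
python3 -m jog '{"translation": [[0.0025,0,0.0043],[0.005,0,0.0087],[0.0075,0,0.013],[0.0075,0,0.013]], "yaw": [0,0,0,0], "jaw": [1,1,1,1]}' 3
python3 go.py .6479 .0166 .3426 17
python3 edges.py s
```

```text
time: 20.65
position: [0.6746, 0.025, 0.2906]
tool_rot: [3.106, 0.465, -0.005]
ft_force: [-4.8, -1.2, 2.4]
grip_width: 0.635
grip_force: 4.1
time: 21.15
position: [0.6767, 0.0257, 0.288]
tool_rot: [3.107, 0.465, -0.0]
ft_force: [-3.7, -1.5, 0.9]
grip_width: 0.643
grip_force: 3.1
t 21.15 pos [0.6767 0.0257 0.288 ] xang 17.04 tilt [-0.0003 -0.0003 -1.    ] F [-3.6624 -1.533   0.9079] grip 0.6426744363913777 3.0795279505036888
ROW [-0.1513  0.0012 -0.2727] yaw 0.00023920675954893037
short_cup_center gripheight 0.0854 tilt 20.0 off [ 0.0021 -0.0005] cost 474 foot [0.7065 0.0353 0.0438] n [-0.3274 -0.1002  0.9396] px [276, 487]
```

```bash
python3 -m jog '{"translation": [[-0.003,0,0.003],[-0.003,0,0.003],[-0.003,0,0.003],[-0.003,0,0.003],[-0.003,0,0.003]], "yaw": [0,0,0,0,0], "jaw": [1,0.2,0.05,0.05,0.05]}' 3
python3 go.py .6479 .0166 .3426 17
python3 -m jog '{"translation": [[0,0,-0.15],[0,0,-0.3],[0,0,-0.6],[0,0,-0.8],[0,0,-0.8]], "yaw": [0,0,0,0,0], "jaw": [0,0,0,0,0]}' 3
python3 - <<'E'
from h import *
from scipy.optimize import least_squares
np.set_printoptions(precision=4,suppress=True)
s=ctrl.get_state();w=wcal(ctrl.get_image('wrist'),s)
r=ctrl.silhouettes('short_cup_center',w);print([(q['p'],rb(q['region'])) for q in r[:2]])
obs=[(d[0],d[1]['region']) for d in (det('short_cup_center',k) for k in('scene','side')) if d]
for _,m in obs:print(rb(m))
M=np.array([.6928,.0303,.0972]);ax=np.array([-.478,-.146,.866])
for im in [w]+[o[0] for o in obs]:
    print('pred',bbox(im,np.vstack([circ(M,ax,.0243),circ(M+.043*ax,ax,.029)])))
rim=lambda p:np.array([np.sin(p[3])*np.cos(p[4]),np.sin(p[3])*np.sin(p[4]),np.cos(p[3])])
cv2.imwrite('pics/j.png',np.hstack([cv2.resize(w['pixels'][60:360,100:420],(400,375)),cv2.resize(obs[1][0]['pixels'][150:290,120:270],(400,375))]))
E
```

```text
time: 21.98
position: [0.6763, 0.0258, 0.2877]
tool_rot: [-3.107, -0.466, -0.001]
ft_force: [0.8, 0.2, 0.3]
grip_width: 0.934
grip_force: 0.0
t 21.98 pos [0.6763 0.0258 0.2877] xang 17.06 tilt [ 0.0005  0.0002 -1.    ] F [0.8157 0.1977 0.2574] grip 0.9342820059192196 0.0
ROW [-0.1491  0.0025 -0.2747] yaw 0.0003363201660004478
time: 22.6
position: [0.6767, 0.0264, 0.4523]
tool_rot: [3.106, 0.466, 0.012]
ft_force: [-0.5, 0.1, -0.5]
grip_width: 1.0
grip_force: 0.0
[(0.9, array([229.5, 147.5, 281.5, 206.5]))]
[259.5 208.5 289.5 241.5]
[181.5 172.5 212.5 203.5]
pred [230.0839 147.9044 281.6513 205.5626]
pred [259.7394 209.3612 289.5514 242.1271]
pred [180.6123 173.2391 211.6376 203.7404]
```

View pics/j.png

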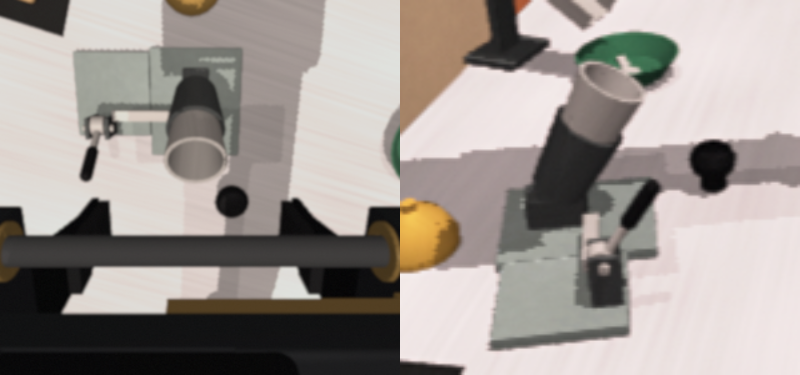

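The short cup is seated: predicted and observed outlines agree to 1 px in all three cameras, and the picture shows it coaxial with its rim at (195,160) left and (608,85) right. Going for the tall cup.

```bash
python3 -m jog '{"translation": [[-0.12,-0.28,0],[-0.24,-0.56,0],[-0.36,-0.8,0],[-0.4,-0.865,0],[-0.4,-0.865,0]], "yaw": [0,0,0,0,0], "jaw": [0,0,0,0,0]}' 8
python3 -m jog '{"translation": [[-0.12,-0.28,0],[-0.24,-0.56,0],[-0.36,-0.8,0],[-0.4,-0.865,0],[-0.4,-0.865,0],[-0.4,-0.865,0]], "yaw": [0,0,0,0,0,0], "jaw": [0,0,0,0,0,0]}' 8
python3 go.py .4226 .3095 .260 17
python3 - <<'E'
from h import *
np.set_printoptions(precision=4,suppress=True)
s=ctrl.get_state();im=wcal(ctrl.get_image('wrist'),s)
for l in('tall_cup_center','oil_mid'):
    r=ctrl.silhouettes(l,im);print(l,[(q['p'],rb(q['region'])) for q in r[:2]])
Z=np.array([0,0,1.]);c=np.array([.4226,.3095,0])
print(bbox(im,np.vstack([circ(c,Z,.0185),circ(c+Z*.11,Z,.0295)])))
E
```

```text
time: 23.62
position: [0.5485, 0.1681, 0.4477]
tool_rot: [3.105, 0.468, 0.001]
ft_force: [0.8, -0.4, -0.3]
grip_width: 0.999
grip_force: 0.0
time: 24.38
position: [0.4241, 0.3073, 0.4473]
tool_rot: [3.107, 0.459, -0.0]
ft_force: [0.3, 0.3, 0.1]
grip_width: 1.001
grip_force: 0.0
t 24.38 pos [0.4241 0.3073 0.4473] xang 16.79 tilt [-0.0001 -0.0005 -1.    ] F [0.2569 0.3116 0.0859] grip 1.0006502332357887 0.0
ROW [-0.0039 -0.0133  0.9364] yaw -0.0011534148812517525
tall_cup_center [(0.88, array([229.5, 150.5, 278.5, 201.5]))]
oil_mid [(0.83, array([227.5, 192.5, 249.5, 228.5]))]
[228.3427 151.103  278.0249 202.3419]
```

```bash
python3 -m jog '{"translation": [[0,-0.009,0.25],[0,-0.009,0.5],[0,-0.009,0.75],[0,-0.009,0.9],[0,-0.009,0.935],[0,-0.009,0.935],[0,-0.009,0.935]], "yaw": [0,0,0,0,0,0,0], "jaw": [0,0,0,0,0,0,0]}' 8
python3 -m jog '{"translation": [[0,0,0],[0,0,0],[0,0,0],[0,0,0],[0,0,0]], "yaw": [0,0,0,0,0], "jaw": [1,1,1,1,1]}' 8
python3 go.py .54 .25 .262 17
```

```text
time: 25.4
position: [0.422, 0.3117, 0.2621]
tool_rot: [-3.106, -0.465, -0.004]
ft_force: [0.5, 0.6, -0.1]
grip_width: 0.998
grip_force: 0.0
time: 26.02
position: [0.4213, 0.3112, 0.2607]
tool_rot: [3.107, 0.466, 0.0]
ft_force: [-0.8, -0.2, 0.8]
grip_width: 0.646
grip_force: 7.9
t 26.02 pos [0.4213 0.3112 0.2607] xang 17.05 tilt [ 0.0002 -0.0003 -1.    ] F [-0.8173 -0.2421  0.7736] grip 0.6460471708818382 7.878892400878499
ROW [ 0.4776  0.4664 -0.0065] yaw 0.0002511866022514495
```

```bash
python3 -m jog '{"translation": [[0,0,-0.15],[0.24,0.23,-0.15],[0.47,0.46,-0.15],[0.48,0.466,-0.15],[0.48,0.466,-0.08],[0.48,0.466,-0.02],[0.48,0.466,-0.01],[0.48,0.466,-0.01]], "yaw": [0,0,0,0,0,0,0,0], "jaw": [1,1,1,1,1,1,1,1]}' 8
python3 go.py .54 .25 .262 17
python3 -m jog '{"translation": [[0,0,0.015],[-0.04,0,0.012],[-0.08,0,0.007],[-0.12,0,0.005],[-0.16,0,0.005],[-0.2,0,0.007],[-0.24,0,0.011],[-0.28,0,0.017]], "yaw": [0,0,0,0,0,0,0,0], "jaw": [1,1,1,1,1,1,1,1]}' 3
python3 -m jog '{"translation": [[-0.03,0,0.004],[-0.06,0,0.008],[-0.09,0,0.012],[-0.12,0,0.016],[-0.12,0,0.016]], "yaw": [0,0,0,0,0], "jaw": [1,1,1,1,1]}' 3
python3 edges.py t
```

```text
time: 27.02
position: [0.5395, 0.251, 0.2624]
tool_rot: [3.106, 0.468, -0.001]
ft_force: [-0.7, 0.4, -0.8]
grip_width: 0.646
grip_force: 8.0
t 27.02 pos [0.5395 0.251  0.2624] xang 17.15 tilt [-0.0004 -0.0003 -1.    ] F [-0.7301  0.4057 -0.7745] grip 0.6457243235332008 8.049484881821627
ROW [0.0007 0.0055 0.0022] yaw 0.000808918636228759
time: 28.02
position: [0.4866, 0.2338, 0.2596]
tool_rot: [3.107, 0.466, 0.002]
ft_force: [0.1, -0.9, 5.0]
grip_width: 0.646
grip_force: 3.2
time: 28.65
position: [0.4638, 0.2272, 0.257]
tool_rot: [-3.107, -0.466, -0.003]
ft_force: [-0.5, -0.7, 4.8]
grip_width: 0.654
grip_force: 3.3
tall_cup_center gripheight 0.1043 tilt 13.5 off [0.0033 0.0006] cost 409 foot [ 0.4909  0.2348 -0.0084] n [-0.2251 -0.0688  0.9719] px [1075, 684]
```

```bash
python3 -m jog '{"translation": [[0,0,-0.008],[-0.04,0,-0.008],[-0.08,0,-0.005],[-0.12,0,0],[-0.16,0,0.006],[-0.2,0,0.012],[-0.2,0,0.012]], "yaw": [0,0,0,0,0,0,0], "jaw": [1,1,1,1,1,1,1]}' 3
python3 edges.py t
```

```text
time: 29.72
position: [0.425, 0.2149, 0.2535]
tool_rot: [3.106, 0.466, -0.0]
ft_force: [0.3, -1.1, 0.0]
grip_width: 0.656
grip_force: 3.0
tall_cup_center gripheight 0.1056 tilt 28.0 off [0.004  0.0008] cost 362 foot [ 0.4765  0.2296 -0.0037] n [-0.4492 -0.137   0.8829] px [1393, 798]
```

```bash
python3 -m jog '{"translation": [[0,0,0],[0,0,0],[0,0,0],[0,0,0]], "yaw": [0,0,0,0], "jaw": [1,1,1,1]}' 50
python3 -m jog '{"translation": [[0,0,-0.1],[0,0,-0.25],[0,0,-0.5],[0,0,-0.75],[0,0,-0.75],[0,0,-0.75]], "yaw": [0,0,0,0,0,0], "jaw": [1,1,1,1,1,1]}' 50
python3 w.py t 235 k; python3 edges.py t; python3 go.py .6 0.02 .42 17
```

```text
time: 30.42
position: [0.4257, 0.2151, 0.2536]
tool_rot: [3.107, 0.466, 0.0]
ft_force: [0.3, -0.3, -0.2]
grip_width: 0.633
grip_force: 49.4
time: 31.18
position: [0.4252, 0.215, 0.4027]
tool_rot: [3.106, 0.466, -0.002]
ft_force: [-1.2, 0.2, -1.9]
grip_width: 0.633
grip_force: 49.5
[(0.78, array([199.5, 124.5, 310.5, 286.5])), (0.51, array([386.5,  -0.5, 424.5,  23.5]))]
grip h 0.0998 tilt 29.3 yoff 0.0018 cost 465 of 7607 foot [0.4722 0.2275 0.1516] n [-0.4672 -0.143   0.8725]
tall_cup_center gripheight 0.0960 tilt 28.8 off [0.004  0.0011] cost 392 foot [0.4726 0.2283 0.1537] n [-0.4578 -0.1406  0.8779] px [2251, 1107]
t 31.48 pos [0.4254 0.215  0.4026] xang 17.06 tilt [-0.002  -0.0002 -1.    ] F [ 0.6701  0.1097 -0.9081] grip 0.6332994470748375 49.49784881969663
ROW [ 0.5484  1.1881 -0.0886] yaw 0.00032604712744633467
```

```bash
python3 -m jog '{"translation": [[0,0,-0.14],[0.1,0.22,-0.14],[0.2,0.45,-0.14],[0.2625,0.62,-0.14],[0.2625,0.635,-0.14],[0.2625,0.635,-0.14]], "yaw": [0,0,0,0,0,0], "jaw": [1,1,1,1,1,1]}' 50
python3 -m jog '{"translation": [[0.1,0.22,0],[0.2,0.45,0],[0.2625,0.62,0],[0.2625,0.635,0],[0.2625,0.635,0],[0.2625,0.635,0]], "yaw": [0,0,0,0,0,0], "jaw": [1,1,1,1,1,1]}' 50
python3 w.py t 235 l; python3 edges.py t; python3 go.py .6107 .0067 .4103 17
cat > wb.py <<'E'
from h import *
import sys
np.set_printoptions(precision=2,suppress=True)
M=np.array([.6928,.0303,.0972]);ax=np.array([-.478,-.146,.866])
for _ in range(2):
    s=ctrl.get_state();im=wcal(ctrl.get_image('wrist'),s)
    for l in('sleeve_mouth','short_cup_center','tall_cup_center'):
        for q in ctrl.silhouettes(l,im)[:1]:
            b=rb(q['region']);print(l,round(float(q['p']),2),b,(b[0]+b[2])/2)
print('pred sleeve',bbox(im,circ(M,ax,.0295)),'short rim',bbox(im,circ(M+.043*ax,ax,.029)))
E
python3 wb.py
```

```text
time: 32.22
position: [0.5128, 0.1094, 0.4311]
tool_rot: [-3.106, -0.466, 0.002]
ft_force: [-0.4, -0.0, -0.8]
grip_width: 0.633
grip_force: 49.5
time: 32.98
position: [0.5997, 0.0054, 0.432]
tool_rot: [-3.106, -0.471, -0.0]
ft_force: [-0.7, 1.3, -1.2]
grip_width: 0.632
grip_force: 49.5
[(0.83, array([199.5, 125.5, 311.5, 286.5]))]
grip h 0.0983 tilt 29.4 yoff 0.0016 cost 379 of 7505 foot [0.6463 0.0182 0.1824] n [-0.4686 -0.1455  0.8714]
tall_cup_center gripheight 0.0970 tilt 28.9 off [0.004  0.0015] cost 336 foot [0.649  0.0183 0.1831] n [-0.4618 -0.1425  0.8755] px [1142, 1336]
t 33.27 pos [0.6003 0.0035 0.4318] xang 17.08 tilt [ 0.0003 -0.0003 -1.    ] F [ 0.6589  0.9624 -1.7131] grip 0.624714071810796 49.53972040837698
ROW [0.0546 0.0001 0.1076] yaw 0.00046390773036251906
sleeve_mouth 0.61 [229.5  47.5 284.5  94.5] 257.0
short_cup_center 0.74 [225.5  67.5 287.5 131.5] 256.5
tall_cup_center 0.58 [198.5 123.5 311.5 286.5] 255.0
sleeve_mouth 0.79 [229.5  47.5 284.5  92.5] 257.0
short_cup_center 0.7 [226.5  67.5 286.5 131.5] 256.5
tall_cup_center 0.83 [198.5 124.5 311.5 286.5] 255.0
pred sleeve [229.1   63.59 283.74 116.15] short rim [226.58  82.88 286.41 137.24]
```

View pics/l.png

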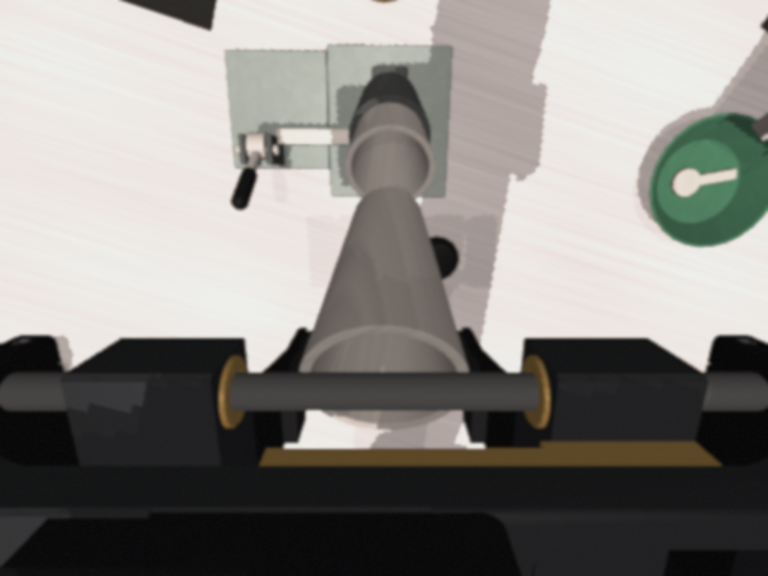

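The picture shows the tall cup leaning in line with the seated short cup (foot at (388,195), short rim centre at (390,160)). Entering the short cup.

```bash
python3 -m jog '{"translation": [[0.02,0.005,0.05],[0.05,0.005,0.11],[0.08,0.005,0.16],[0.11,0.005,0.21],[0.145,0.005,0.27],[0.178,0.005,0.324],[0.178,0.005,0.324]], "yaw": [0,0,0,0,0,0,0], "jaw": [1,1,1,1,1,1,1]}' 50
python3 go.py .6107 .0067 .4103 17; python3 edges.py t; python3 wb.py
```

```text
time: 34.55
position: [0.6349, 0.0127, 0.3653]
tool_rot: [-3.106, -0.466, 0.003]
ft_force: [-0.6, 0.6, -1.7]
grip_width: 0.635
grip_force: 49.5
t 34.55 pos [0.6349 0.0127 0.3653] xang 17.08 tilt [-0.0023  0.0004 -1.    ] F [-0.5597  0.5776 -1.6622] grip 0.6349179892224047 49.54077164744376
ROW [-0.1248 -0.0071 -0.2245] yaw 0.0004201081625425947
tall_cup_center gripheight 0.0968 tilt 29.8 off [0.0039 0.001 ] cost 360 foot [0.6844 0.0271 0.1173] n [-0.4736 -0.1464  0.8685] px [880, 1119]
sleeve_mouth 0.81 [221.5  72.5 288.5 131.5] 255.0
short_cup_center 0.73 [218.5 102.5 292.5 169.5] 255.5
tall_cup_center 0.58 [198.5 132.5 311.5 286.5] 255.0
sleeve_mouth 0.92 [221.5  72.5 288.5 131.5] 255.0
short_cup_center 0.7 [217.5 102.5 292.5 170.5] 255.0
tall_cup_center 0.65 [199.5 131.5 311.5 286.5] 255.5
pred sleeve [221.99  97.33 288.47 154.9 ] short rim [217.85 127.   292.49 185.69]
```

```bash
python3 -m jog '{"translation": [[0.005,0,0.009],[0.015,0,0.026],[0.025,0,0.043],[0.04,0,0.069],[0.055,0,0.095],[0.065,0,0.113],[0.075,0,0.13],[0.075,0,0.13]], "yaw": [0,0,0,0,0,0,0,0], "jaw": [1,1,1,1,1,1,1,1]}' 5
python3 go.py .6107 .0067 .4103 17; python3 wb.py
python3 -m jog '{"translation": [[0.005,0,0.0087],[0.01,0,0.0173],[0.015,0,0.026],[0.02,0,0.0346],[0.02,0,0.0346]], "yaw": [0,0,0,0,0], "jaw": [1,1,1,1,1]}' 4
python3 go.py .6107 .0067 .4103 17
```

```text
time: 36.15
position: [0.6485, 0.0168, 0.3406]
tool_rot: [3.106, 0.466, -0.005]
ft_force: [-4.7, -0.9, 2.1]
grip_width: 0.654
grip_force: 5.1
t 36.15 pos [0.6485 0.0168 0.3406] xang 17.05 tilt [-0.0029 -0.001  -1.    ] F [-4.6968 -0.8811  2.0617] grip 0.6543925548826068 5.094433639732294
ROW [-0.1967 -0.0073 -0.3478] yaw 0.00025593207697317176
sleeve_mouth 0.78 [218.5  83.5 292.5 152.5] 255.5
short_cup_center 0.76 [212.5 119.5 297.5 190.5] 255.0
tall_cup_center 0.8 [201.5 156.5 311.5 287.5] 256.5
sleeve_mouth 0.85 [218.5  83.5 293.5 152.5] 256.0
short_cup_center 0.81 [212.5 119.5 297.5 190.5] 255.0
tall_cup_center 0.65 [199.5 156.5 310.5 288.5] 255.0
pred sleeve [218.82 114.8  292.01 174.46] short rim [213.68 151.56 297.03 211.37]
time: 37.17
position: [0.6525, 0.0179, 0.3339]
tool_rot: [3.106, 0.465, -0.003]
ft_force: [-5.0, -0.2, 2.9]
grip_width: 0.662
grip_force: 4.1
t 37.17 pos [0.6525 0.0179 0.3339] xang 17.03 tilt [-0.0021 -0.001  -1.    ] F [-5.0005 -0.204   2.8957] grip 0.6618391320676773 4.126335531955192
ROW [-0.2169 -0.0077 -0.3816] yaw 0.0001824473879288154
```

```bash
python3 edges.py t
python3 - <<'E'
from h import *
np.set_printoptions(precision=2,suppress=True)
M=np.array([.6928,.0303,.0972]);ax=np.array([-.478,-.146,.866])
s=ctrl.get_state();w=wcal(ctrl.get_image('wrist'),s)
for n,im in (('wrist',w),('scene',ctrl.get_image('scene')),('side',ctrl.get_image('side'))):
    for l in('short_cup_center','tall_cup_center'):
        print(n,l,[(round(float(q['p']),2),rb(q['region'])) for q in ctrl.silhouettes(l,im)[:1]])
    print('pred short rim',bbox(im,circ(M+.043*ax,ax,.029)),'tall rim seated',bbox(im,circ(M+.0875*ax,ax,.0295)),'10 out',bbox(im,circ(M+.0975*ax,ax,.0295)))
E
```

```text
tall_cup_center gripheight 0.0949 tilt 27.5 off [0.0018 0.0009] cost 492 foot [0.6957 0.0302 0.0856] n [-0.4393 -0.1343  0.8883] px [417, 699]
wrist short_cup_center [(0.82, array([212.5, 126.5, 298.5, 198.5]))]
wrist tall_cup_center [(0.57, array([110.5, 136.5, 149.5, 218.5]))]
pred short rim [212.34 160.   298.13 219.7 ] tall rim seated [202.59 217.16 307.64 274.74] 10 out [200.04 234.04 310.12 289.77]
scene short_cup_center [(0.76, array([260.5, 217.5, 289.5, 242.5]))]
scene tall_cup_center [(0.56, array([ 77.5, 264.5, 168.5, 383.5]))]
pred short rim [259.74 209.36 288.18 226.38] tall rim seated [254.92 191.06 284.48 207.89] 10 out [253.87 186.86 283.56 203.58]
side short_cup_center [(0.75, array([180.5, 173.5, 211.5, 203.5]))]
side tall_cup_center [(0.66, array([189.5, 157.5, 222.5, 186.5]))]
pred short rim [186.83 173.24 211.64 188.92] tall rim seated [195.5  155.99 221.05 171.65] 10 out [197.55 152.03 223.17 167.66]
```

```bash
python3 -m jog '{"translation": [[-0.004,0,0.002],[0.001,0,0.011],[0.006,0,0.02],[0.011,0,0.028],[0.011,0,0.028]], "yaw": [0,0,0,0,0], "jaw": [1,1,1,1,1]}' 3
python3 go.py .6107 .0067 .4103 17;  python3 - <<'E'
from h import *
np.set_printoptions(precision=2,suppress=True)
for n in('side','scene'):
    im=ctrl.get_image(n)
    for l in('short_cup_center','tall_cup_center'):
        print(n,l,[(round(float(q['p']),2),rb(q['region'])) for q in ctrl.silhouettes(l,im)[:1]])
E
```

```text
time: 38.45
position: [0.6551, 0.0187, 0.3278]
tool_rot: [-3.107, -0.466, 0.0]
ft_force: [-3.4, -1.3, 0.7]
grip_width: 0.663
grip_force: 3.0
t 38.45 pos [0.6551 0.0187 0.3278] xang 17.05 tilt [-0.0003  0.     -1.    ] F [-3.4477 -1.3484  0.7208] grip 0.6630985040579545 2.9969663586996376
ROW [-0.2302 -0.0077 -0.4123] yaw 0.00028303135963353063
side short_cup_center [(0.73, array([181.5, 176.5, 210.5, 203.5]))]
side tall_cup_center [(0.58, array([188.5, 160.5, 221.5, 186.5]))]
scene short_cup_center [(0.59, array([259.5, 212.5, 289.5, 242.5]))]
scene tall_cup_center [(0.73, array([259.5, 191.5, 285.5, 224.5]))]
```

```bash
python3 -m jog '{"translation": [[-0.003,0,0.003],[-0.003,0,0.003],[-0.003,0,0.003],[-0.003,0,0.003],[-0.003,0,0.003]], "yaw": [0,0,0,0,0], "jaw": [1,0.2,0.05,0.05,0.05]}' 3
python3 -m jog '{"translation": [[0,0,-0.15],[0,0,-0.3],[0,0,-0.6],[0,0,-0.6]], "yaw": [0,0,0,0], "jaw": [0,0,0,0]}' 3
python3 - <<'E'
from h import *
np.set_printoptions(precision=2,suppress=True)
M=np.array([.6928,.0303,.0972]);ax=np.array([-.478,-.146,.866])
s=ctrl.get_state();w=wcal(ctrl.get_image('wrist'),s);print(s['position'],s['time'])
for n,im in (('wrist',w),('side',ctrl.get_image('side')),('scene',ctrl.get_image('scene'))):
    for l in('short_cup_center','tall_cup_center','lever_tip'):
        print(n,l,[(round(float(q['p']),2),rb(q['region'])) for q in ctrl.silhouettes(l,im)[:1]])
    print('pred tall',bbox(im,np.vstack([circ(M+.043*ax,ax,.025),circ(M+.0875*ax,ax,.0295)])),'short',bbox(im,np.vstack([circ(M,ax,.0243),circ(M+.043*ax,ax,.029)])))
E
```

```text
time: 39.38
position: [0.6546, 0.0186, 0.3278]
tool_rot: [3.107, 0.466, 0.001]
ft_force: [0.2, -0.4, 0.5]
grip_width: 0.935
grip_force: 0.0
time: 39.88
position: [0.6553, 0.0195, 0.4537]
tool_rot: [3.106, 0.466, 0.016]
ft_force: [0.2, 0.2, -1.0]
grip_width: 0.995
grip_force: 0.0
[0.66 0.02 0.45] 39.875
wrist short_cup_center [(0.65, array([230.5, 128.5, 280.5, 168.5]))]
wrist tall_cup_center [(0.96, array([225.5, 151.5, 284.5, 218.5]))]
wrist lever_tip [(0.71, array([161.5, 136.5, 180.5, 187.5]))]
pred tall [225.68 150.82 285.09 217.11] short [229.2  128.86 281.5  187.72]
side short_cup_center [(0.81, array([181.5, 176.5, 208.5, 203.5]))]
side tall_cup_center [(0.97, array([189.5, 155.5, 221.5, 186.5]))]
side lever_tip [(0.61, array([189.5, 216.5, 217.5, 246.5]))]
pred tall [188.58 155.99 221.05 187.8 ] short [180.61 173.24 211.64 203.74]
scene short_cup_center [(0.87, array([259.5, 212.5, 290.5, 242.5]))]
scene tall_cup_center [(0.67, array([255.5, 190.5, 285.5, 224.5]))]
scene lever_tip [(0.7, array([311.5, 194.5, 325.5, 229.5]))]
pred tall [254.92 191.06 286.2  225.16] short [259.74 209.36 289.55 242.13]
```

Both cups are seated, matching predictions within about 1 px everywhere. Next the lever: I'll locate its grip and check the wrist joint range.

```bash
python3 - <<'E'
from h import *
np.set_printoptions(precision=4,suppress=True)
s=ctrl.get_state();print(np.array(s['joint_positions']))
w=wcal(ctrl.get_image('wrist'),s);o=[]
for im in (w,ctrl.get_image('side'),ctrl.get_image('scene')):
    q=ctrl.silhouettes('lever_tip',im)
    if q and q[0]['p']>.4: o.append((im,q[0]['at']));print(q[0]['at'],q[0]['region'].sum())
X,e=tri(o);print('grip centre',X,e)
ex=np.array([.956,.292,0]);ey=np.array([-.292,.956,0]);M=np.array([.6928,.0303,.0972])
d=X-M;print("x',y'",d@ex,d@ey)
E
python3 go.py .586 .109 .45 107
```

```text
[ 0.431   0.3898 -0.6785  1.3534  0.2417  1.4818 -1.505 ]
[172.3, 162.6] 562
[360.9, 339.2] 1225
[317.4, 213.5] 174
grip centre [ 0.4633  0.1809 -0.1728] 0.18892539389795757
x',y' -0.17543071421503384 0.21094785868110497
t 40.77 pos [0.6545 0.0186 0.4477] xang 17.05 tilt [ 0.     -0.0001 -1.    ] F [ 0.203  -0.1859  0.4391] grip 1.0003890396766486 0.0
ROW [-0.1949 -0.5326 -0.0114] yaw -0.4997259407603514
```

```bash
python3 -m jog '{"translation": [[-0.1,-0.25,0],[-0.195,-0.53,0],[-0.195,-0.53,0],[-0.195,-0.53,0],[-0.195,-0.53,0],[-0.195,-0.53,0],[-0.195,-0.53,0],[-0.195,-0.53,0]], "yaw": [0.06,0.12,0.18,0.24,0.3,0.36,0.42,0.48], "jaw": [0.5,1,1,1,1,1,1,1]}' 10
python3 -m jog '{"translation": [[0,0,0],[0,0,0],[0,0,0]], "yaw": [0.02,0.02,0.02], "jaw": [1,1,1]}' 10
python3 - <<'E'
from h import *
np.set_printoptions(precision=4,suppress=True)
s=ctrl.get_state();print(np.array(s['joint_positions']))
w=wcal(ctrl.get_image('wrist'),s);o=[]
for im,c in ((w,None),(ctrl.get_image('side'),(204,231)),(ctrl.get_image('scene'),(318,213))):
    for q in ctrl.silhouettes('lever_tip',im):
        print(q['p'],q['at'],q['region'].sum(),rb(q['region']))
        if q['p']>.4 and (c is None or np.hypot(*(np.array(q['at'])-c))<8): o.append((im,q['at']));break
X,e=tri(o);print('grip centre',X,e)
ex=np.array([.956,.292,0]);ey=np.array([-.292,.956,0]);M=np.array([.6928,.0303,.0972])
d=X-M;print("x',y'",d@ex,d@ey)
cv2.imwrite('pics/m.png',w['pixels'])
E
python3 go.py .586 .109 .262 -73
```

```text
time: 41.78
position: [0.5925, 0.1066, 0.4253]
tool_rot: [2.789, -1.381, -0.059]
ft_force: [0.1, -0.2, -1.1]
grip_width: 0.174
grip_force: 0.0
time: 42.15
position: [0.5924, 0.1081, 0.4257]
tool_rot: [2.746, -1.463, -0.056]
ft_force: [-1.0, -0.0, -0.4]
grip_width: 0.006
grip_force: 0.0
[-0.6118  0.2388  0.4647  1.5401 -0.1051  1.4351 -2.689 ]
0.75 [199.8, 164.5] 497 [179.5 149.5 221.5 181.5]
0.66 [207.7, 228.6] 192 [190.5 217.5 217.5 245.5]
0.79 [318.5, 215.7] 260 [311.5 193.5 326.5 230.5]
grip centre [0.6402 0.1251 0.0772] 0.013622444432108636
x',y' -0.02256825122843617 0.1059934559975629
t 42.45 pos [0.5927 0.1064 0.4256] xang -56.25 tilt [-0.0463 -0.0085 -0.9989] F [0.1106 0.3803 0.7223] grip 0.009514775545574877 0.0
ROW [-0.014  -0.0149  0.8188] yaw 0.09308104474874557
```

The wrist joint ran to its limit in that direction, so I'm turning back the other way.

```bash
python3 -m jog '{"translation": [[0,0,0],[0,0,0],[0,0,0],[0,0,0],[0,0,0],[0,0,0],[0,0,0],[0,0,0]], "yaw": [-0.06,-0.12,-0.18,-0.24,-0.3,-0.36,-0.42,-0.45], "jaw": [1,1,1,1,1,1,1,1]}' 10
python3 go.py .586 .109 .42 107; python3 -c "
from bench import ctrl;print(ctrl.get_state()['joint_positions'])"
```

```text
time: 43.45
position: [0.5926, 0.1064, 0.4257]
tool_rot: [-3.065, -0.679, 0.074]
ft_force: [0.0, 0.1, -0.1]
grip_width: 0.008
grip_force: 0.0
t 43.45 pos [0.5926 0.1064 0.4257] xang 25.01 tilt [-0.0463 -0.0085 -0.9989] F [ 0.0008  0.1342 -0.108 ] grip 0.007988469097254458 0.0
ROW [-0.0232 -0.0257  0.0298] yaw -0.4554830507992241
[-0.47856078  0.22999212  0.30715552  1.53542536 -0.06939973  1.43416612
 -1.30079931]
```

```bash
python3 -m jog '{"translation": [[0,-0.02,0],[0,-0.02,0],[0,-0.02,0],[0,-0.02,0],[0,-0.02,0],[0,-0.02,0],[0,-0.02,0],[0,-0.02,0]], "yaw": [-0.06,-0.12,-0.18,-0.24,-0.3,-0.36,-0.42,-0.455], "jaw": [1,1,1,1,1,1,1,1]}' 10
python3 go.py .5914 .1112 .260 107; python3 -c "
from bench import ctrl;print(ctrl.get_state()['joint_positions'])"
```

```text
time: 44.45
position: [0.591, 0.1099, 0.4257]
tool_rot: [-1.851, -2.498, 0.054]
ft_force: [0.3, -0.3, 0.3]
grip_width: 0.004
grip_force: 0.0
t 44.45 pos [0.591  0.1099 0.4257] xang 106.91 tilt [-0.0462 -0.0086 -0.9989] F [ 0.2566 -0.308   0.2912] grip 0.0035541300864716983 0.0
ROW [0.0011 0.0425 0.8276] yaw -0.0005133261303642358
[-0.36281285  0.22458583  0.16082985  1.53320401 -0.03700463  1.43377007
  0.09601922]
```

```bash
python3 -m jog '{"translation": [[0,0.01,0.25],[0,0.02,0.5],[0,0.04,0.75],[0,0.04,0.82],[0,0.04,0.82],[0,0.04,0.82]], "yaw": [0,0,0,0,0,0], "jaw": [1,1,1,1,1,1]}' 10
python3 go.py .6613 .1335 .26 107
python3 - <<'E'
from h import *
s=ctrl.get_state();w=ctrl.get_image('wrist');sc=ctrl.get_image('side')
cv2.imwrite('pics/n.png',np.hstack([cv2.resize(w['pixels'],(480,360)),cv2.resize(sc['pixels'][130:280,120:270],(320,360))]))
E
```

```text
time: 45.2
position: [0.592, 0.1114, 0.264]
tool_rot: [-1.858, -2.497, 0.049]
ft_force: [0.2, 0.6, 0.5]
grip_width: 0.004
grip_force: 0.0
t 45.2 pos [0.592  0.1114 0.264 ] xang 106.69 tilt [-0.0424 -0.0079 -0.9991] F [0.1836 0.6439 0.5124] grip 0.003508906901487464 0.0
ROW [0.0061 0.3639 0.0044] yaw -0.0017252360041974649
```

View pics/n.png

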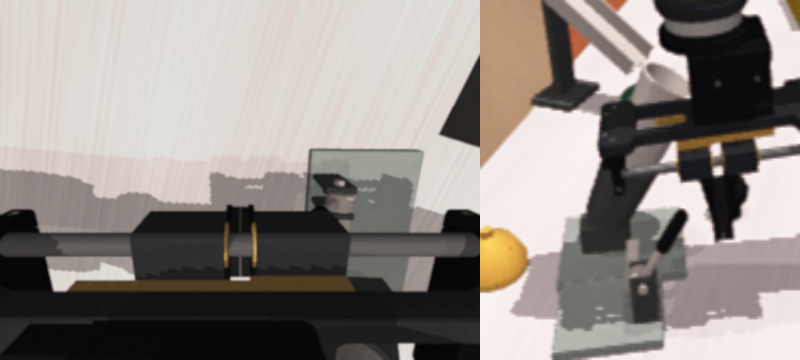

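The picture shows the closed fingers on the robot side of the lever (tips at (725,235), lever grip tip at (685,213)), with the cups undisturbed. Pushing the lever over.

```bash
python3 -m jog '{"translation": [[0,0.08,0.015],[0,0.15,0.015],[0,0.22,0.015],[0,0.29,0.015],[0,0.36,0.015],[0,0.43,0.015],[0,0.5,0.015],[0,0.55,0.015]], "yaw": [0,0,0,0,0,0,0,0], "jaw": [1,1,1,1,1,1,1,1]}' 10
python3 -m jog '{"translation": [[0,0.03,0],[0,0.03,0],[0,0.03,0]], "yaw": [0,0,0], "jaw": [1,1,1]}' 10
python3 - <<'E'
from h import *
for c in('side','scene'):
    im=ctrl.get_image(c)
    for l in('lever_tip','cam_lever'):
        print(c,l,[(round(float(q['p']),2),q['at'],rb(q['region'])) for q in ctrl.silhouettes(l,im)[:2]])
E
python3 go.py .6 .1 .45 107
```

```text
time: 46.3
position: [0.6969, 0.1435, 0.2543]
tool_rot: [-1.856, -2.496, 0.052]
ft_force: [-0.3, -0.6, -0.2]
grip_width: 0.003
grip_force: 0.0
time: 46.68
position: [0.7016, 0.1446, 0.2532]
tool_rot: [-1.856, -2.495, 0.054]
ft_force: [0.1, -0.3, 0.5]
grip_width: 0.01
grip_force: 0.0
side lever_tip [(0.53, [177.8, 241.4], array([158.5, 239.5, 203.5, 247.5]))]
side cam_lever [(0.7, [174.3, 243.4], array([157.5, 239.5, 203.5, 247.5]))]
scene lever_tip []
scene cam_lever []
t 46.98 pos [0.7017 0.1447 0.2532] xang 106.71 tilt [-0.0463 -0.0089 -0.9989] F [ 0.0325 -0.3822 -0.1293] grip 0.0071002590900362764 0.0
ROW [-0.0632 -0.5967 -0.9576] yaw -0.0016314336996705
```

```bash
python3 -m jog '{"translation": [[0,0,-0.2],[0,0,-0.45],[0,0,-0.7],[0,0,-0.8],[0,0,-0.8],[0,0,-0.8]], "yaw": [0,0,0,0,0,0], "jaw": [1,1,1,1,1,1]}' 10
python3 - <<'E'
from h import *
np.set_printoptions(precision=2,suppress=True)
M=np.array([.6928,.0303,.0972]);ax=np.array([-.478,-.146,.866])
for n in('side','scene'):
    im=ctrl.get_image(n)
    for l in('short_cup_center','tall_cup_center','lever_tip','viewer_mid','oil_mid','knob_mid'):
        print(n,l,[(round(float(q['p']),2),rb(q['region'])) for q in ctrl.silhouettes(l,im)[:1]])
    print('pred tall',bbox(im,np.vstack([circ(M+.043*ax,ax,.025),circ(M+.0875*ax,ax,.0295)])))
    for a in(0,1.9,2.0):
        ex=np.array([.956,.292,0]);p=M*[1,1,0]+np.array([-.292,.956,0])*.107+[0,0,.048];f=a-.611
        print('tip pred',a,proj(im,p+.068*(np.sin(f)*ex+np.cos(f)*np.array([0,0,1]))))
E
```

```text
time: 47.72
position: [0.7088, 0.1462, 0.4102]
tool_rot: [-1.854, -2.493, 0.059]
ft_force: [-1.0, -0.5, 0.3]
grip_width: 0.007
grip_force: 0.0
side short_cup_center [(0.77, array([180.5, 173.5, 211.5, 203.5]))]
side tall_cup_center [(0.69, array([189.5, 155.5, 221.5, 186.5]))]
side lever_tip [(0.56, array([157.5, 239.5, 203.5, 247.5]))]
side viewer_mid [(0.73, array([325.5, 157.5, 337.5, 186.5]))]
side oil_mid [(0.89, array([347.5, 305.5, 374.5, 369.5]))]
side knob_mid [(0.75, array([227.5, 201.5, 245.5, 221.5]))]
pred tall [188.58 155.99 221.05 187.8 ]
tip pred 0 [210.7  219.02]
tip pred 1.9 [157.94 240.2 ]
tip pred 2.0 [157.61 243.06]
scene short_cup_center [(0.7, array([243.5, 216.5, 350.5, 296.5]))]
scene tall_cup_center [(0.67, array([254.5, 190.5, 285.5, 224.5]))]
scene lever_tip [(0.65, array([316.5, 218.5, 339.5, 249.5]))]
scene viewer_mid [(0.82, array([130.5, 128.5, 149.5, 158.5]))]
scene oil_mid []
scene knob_mid [(0.49, array([228.5, 209.5, 247.5, 229.5]))]
pred tall [254.92 191.06 286.2  225.16]
tip pred 0 [315.15 199.36]
tip pred 1.9 [337.12 247.57]
tip pred 2.0 [337.03 249.52]
```

All three steps check out: the cups are seated, the lever is closed, and the bystanders haven't moved. Handing in.

```bash
python3 -m jog '{"translation": [[0,0,0],[0,0,0]], "yaw": [0,0], "jaw": [1,1]}' 10; python3 -c "
from bench import ctrl;print(ctrl.close_job())"
```

```text
time: 48.68
position: [0.7092, 0.1462, 0.4129]
tool_rot: [-1.856, -2.495, 0.054]
ft_force: [0.5, -0.0, 0.2]
grip_width: 0.005
grip_force: 0.0
the job is handed in; nothing more can be done
None
```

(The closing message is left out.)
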